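Carry the roller tray to the drilling machine's shuttle

TASK

Take the inspection tray by its upright grip, carry it across to the drilling machine's loading shuttle and steady it just above the plate for a good two seconds with the loose roller lying in the middle of its lane, then set it down gently on the plate inside the fence, square with it, with the roller at rest in the middle where the machine's camera looks, and let go. The roller is freshly ground: balance it by tilting the tray slightly, never touch it, and never let it run into an end of its lane. Leave everything else where it is.

Things in the scene. Friction and masses are not known exactly. Their poses are not given: they have to be found in the camera images.
- tray: aluminium tray, 200 (its x) x 250 (its y) mm, walls up to 36 high, 0.45 kg, level on the table, right of the middle, turned up to 0.4 rad. Origin: centre of the underside, z up. A lane for the roller runs along y on the +x side (far from the robot); a fixed drill rack (up to 55 high) on the -x side balances it: with the roller centred the centre of mass is within 10 mm of the grip's axis.
- grip (a point): centre of the tray's black upright grip, 90 above the tray's origin, axes as the tray's: a block 32 x 32 mm with sides along x and y and 46 high (66 to 112 above the underside) on a 20 mm square stem; take it from above, 55 mm or more clear all round; 30 to 50 N holds the tray firmly.
- lane (a point): middle of the lane, where the roller's axle belongs: 64 to +x of the tray's origin and 26.5 above its underside, axes as the tray's. Lane floor 6 above the underside, inner width 64, clear length 242 along y, closed by end walls; the roller's journals run in slots in the side walls, so it rolls along the lane but cannot lift or skew.
- roller (a joint): place of the roller along the lane, m, along the tray's +y, 0 in the middle; it meets the end walls at -0.101 and +0.101 and starts at rest within 0.07. It rolls freely without slip: raising the tray's +y side by a rad accelerates it along the tray by -2/3 g a = -6.5 a m/s2, moving the tray by d along y leaves it 2/3 d behind; rolling resistance is only 0.0004 rad of slope.
- axle (a point): centre of the loose feed roller: solid cylinder, black rubber sleeve with aluminium ends, 40 diameter x 56 long, about 0.2 kg, its axis along the tray's x.
- shuttle: the machine's loading shuttle, left of the middle, fixed, turned up to 0.15 rad: level steel plate 240 (its x) x 290 (its y) mm, top 30 above the table, on two rails leading left (+y). Origin: on the table below the plate's centre. A fence 10 wide stands 10 above the plate along the far (+x) edge, inner face at x = 110, and along the left (+y) edge, inner face at y = 135; other sides open.
- seat (a point): point on the top face of the shuttle plate (30 above the table) where the tray's origin belongs, tray axes along the shuttle's: the tray is then 8 mm clear of both fences. Axes as the shuttle's.
- tape_roll: roll of amber tape lying flat, 56 diameter x 24 high, between tray and shuttle. Not part of the job; leave it. Origin: centre of its underside.
- drill_case: white plastic case 65 x 45 x 22 high, between tray and shuttle towards the far side. Not part of the job; leave it. Origin: centre of its underside.
- driver: black-handled screwdriver lying between tray and shuttle, 170 long, 30 high at most, nearest the robot. Not part of the job; leave it. Origin: centre of its underside (about its middle).
- shank_cup: steel cup, 72 diameter x 75 high, right. Not part of the job; leave it. Origin: centre of its underside.

How it is judged:
By the outcome, as a careful person would: the job done as asked, in the order asked, and still so for the second after the job is handed in, with the robot touching nothing.
It also fails if it takes over 69 s, if anything falls off the work surface, if the arm or the gripper's body presses on something with over 40 N, if the wrist force passes 120 N, or if a joint passes its speed limit or range.

ROBOT

A 7-joint arm with a two-finger parallel gripper is mounted at the origin on the work surface. World frame = base frame: x ahead of the robot, y to its left, z up, the work surface at z = 0. Lengths are in m, angles in rad, forces in N, time in s.
With the tool pointing down it reaches from about 0.4 to 0.85 m from the base axis. Payload 4.5 kg.
Tool frame: the origin (TCP) lies at the very end of the fingers, on their centre line; the grasp point (between the pads) lies 19 mm behind it; z points along the fingers, y is the line along which they close (so a half turn about z gives the same grasp; the last joint's range is limited). The gripper opens to 85 mm and grips with 20 to 120 N. Pads are 22 mm wide; open, the fingers measure 114 mm over their backs; the gripper's body (76 mm by 85 mm) begins 54 mm behind the grasp point. The pads swing forward as they close: fully open they stand 13 mm farther back than shut.
Start: joints at [1.151, 0.689, -0.195, 1.565, 0.157, 0.902, -0.215], TCP at [0.274, -0.562, 0.231] pointing down, gripper open.
Joint ranges: [-3.01, 3.01], [-0.46, 2.08], [-1.47, 1.51], [0.13, 2.56], [-1, 4.14], [0.04, 2.09], [-2.66, 2.66]. Speed limits (rad/s): [2.57, 2.57, 3.14, 3.14, 3.14, 3.14, 3.14].

INTERFACE

Orientations are given as a rotation vector (axis times angle).
In Python, from rig import sense, get_image, job_done gives the robot as it stands. The module is installed in compiled form; this text tells all that it offers.
- The arm moves only by the tool jog_arm, never from a script. Its argument "series" is one flat list of numbers, 6 for each row, row after row: the shift along the world's x, y, z in units of 0.05 m (1.0 is 0.05 m), then the turn, a rotation vector about the world's x, y, z in units of 180 degrees (1.0 is 180 degrees). A call has 1 to 8 rows; each row shifts and turns the commanded pose from where the row before left it; what a row does not reach is not made up. A row lasts 1/10 s, in which the tool goes at most 50 mm and 8.59 degrees, less where a joint would pass 70% of its speed; a pose out of reach is approached as far as the arm can. A call with a number of a shift or a turn outside -1 to 1 is refused whole. A call with a gripper value outside its range is refused whole. "gripper" is the finger opening in mm, from 0 to 85.4, set as the call begins (left out, the last holds). The fingers move at their own pace and stop on an object; "grip_force" is the grip in N (left out, the last holds). Time passes only in rows, so rows that do not move let the fingers close. It gives the time, the measured TCP pose, the force, the opening and the grip force at its end, in the units of the state.
- sense(): the state, without advancing time (a new reading comes with each control period).
- get_image(name): name is "scene" or "side" or "wrist"; returns a dict with "image" (420x560x3 uint8, red, green, blue), "fx", "fy", "cx", "cy" (pixels), "R" (3x3) and "t" (3): a world point X has camera coordinates R X + t; the wrist camera has in their place "tool_from_camera" (4x4, takes a point from camera to tool coordinates, whose origin is the TCP and whose axes are the flange's). Camera axes: x right, y down, z forward; pixel columns grow to the right and rows downward; lengths in m; the calibration is good to about 2 mm. A picture is of the moment at which its call begins: read the wrist's pose just before it. There is no depth.
- job_done(): hands the job in; it is judged then, once.
The state is a dict: "time": time; "joints": joint angles; "qvel": joint speeds; "effort": joint torques, N m; "tcp_pos": TCP position; "tcp_rot": TCP orientation; "ft_force": force on the tool from outside, world axes, zero at the start; "wrist_torque": the same for the moment, N m; "opening": finger opening in m; "grip_force": force on a finger pad.
Only numpy, scipy, OpenCV 4.12 (cv2) and the standard library are available. Lean on these libraries where they do the work, as an engineer would, in place of code of your own. Each camera call takes 0.05 s, during which the arm holds its last target. There are 200 camera calls.

## Working session

There is one attempt and no reset: what is moved stays moved. The work goes in short steps, Python scripts to look and compute and a tool call to move; the robot and the scene stay as the last step left them, time stands still between calls to the robot, and variables do not carry over. Pictures are saved under pics/ and viewed, at most 10 in all, crops included, and the job is handed in when it is done.

Besides the shell and the picture viewer there is one more tool, called after ">>>" by a JSON object that holds its "method" and its "body". jog_arm: Moves the arm, as the interface text tells. Its arguments: {"type":"object","properties":{"series":{"type":"array","items":{"type":"number"}},"gripper":{"type":"number"},"grip_force":{"type":"number"}},"required":["series"]}

```bash
mkdir -p pics
cat > h.py <<'E'
import numpy as np, cv2
from rig import sense, get_image, job_done
from scipy.spatial.transform import Rotation as Ro
def shot(n,fn=None):
    s=sense(); d=get_image(n)
    if n=="wrist":
        T=np.array(d["tool_from_camera"]); Rw=Ro.from_rotvec(s["tcp_rot"]).as_matrix()
        d["A"]=Rw@T[:3,:3]; d["c"]=Rw@T[:3,3]+np.array(s["tcp_pos"])
    else:
        R=np.array(d["R"]); d["A"]=R.T; d["c"]=-R.T@np.array(d["t"])
    if fn: cv2.imwrite("pics/"+fn,cv2.cvtColor(d["image"],cv2.COLOR_RGB2BGR))
    return d
def ray(d,u,v):
    return d["A"]@np.array([(u-d["cx"])/d["fx"],(v-d["cy"])/d["fy"],1.])
def plane(d,u,v,z):
    r=ray(d,u,v); return d["c"]+r*(z-d["c"][2])/r[2]
def proj(d,X):
    p=d["A"].T@(np.array(X)-d["c"]); return np.array([d["fx"]*p[0]/p[2]+d["cx"],d["fy"]*p[1]/p[2]+d["cy"]])
E
python3 - <<'E'
from h import *
for n in ["scene","side","wrist"]:
    d=shot(n,n+"0.png"); print(n,d["c"].round(3),d["A"][:,2].round(3),d["fx"])
s=sense(); print({k:np.round(v,3) for k,v in s.items()})
E
```

```text
scene [ 1.132 -0.527  0.704] [-0.622  0.398 -0.674] 383.4380246430494
side [ 0.409 -1.121  0.668] [ 0.132  0.857 -0.498] 404.18089576399757
wrist [ 0.344 -0.526  0.372] [-0.274 -0.131 -0.953] 376.8563666448824
{'time': np.float64(0.15), 'joints': array([ 1.151,  0.69 , -0.195,  1.566,  0.157,  0.903, -0.215]), 'qvel': array([ 0.002, -0.002,  0.001, -0.002, -0.001,  0.002,  0.   ]), 'effort': array([-2.0000e-03, -5.3993e+01, -1.2680e+00, -1.5872e+01,  9.0000e-03,
        6.0000e-03, -0.0000e+00]), 'tcp_pos': array([ 0.274, -0.561,  0.231]), 'tcp_rot': array([-3.06e+00, -7.06e-01,  1.00e-03]), 'ft_force': array([ 0.259,  1.024, -0.263]), 'wrist_torque': array([ 0.046, -0.019, -0.045]), 'grip_force': np.float64(0.0), 'opening': np.float64(0.086)}
```

View pics/scene0.png

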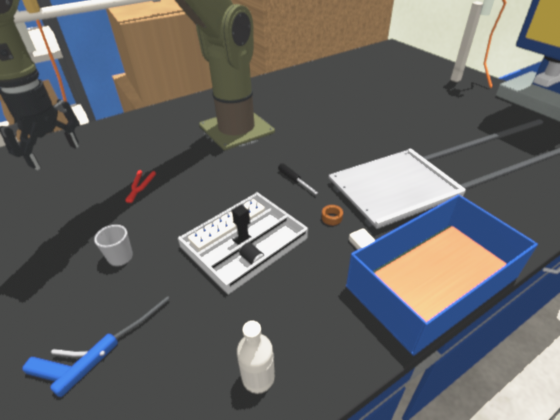

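View pics/side0.png

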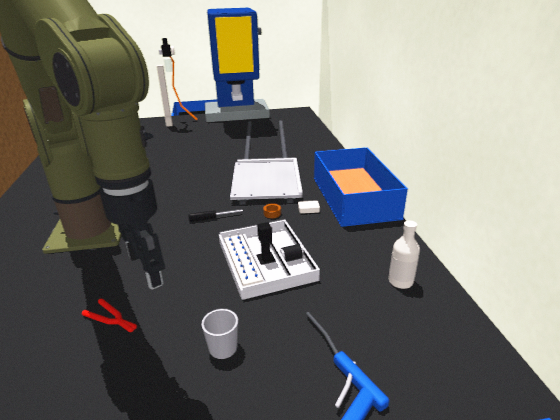

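The scene view shows the tray near (243,240) with its grip at (241,222), and the shuttle near (395,185). The side view shows the tray at (268,258) and the shuttle at (266,180). I'll enlarge the crops next.

Run:
```python
import cv2,numpy as np
def c(n,x,y,w=133,h=100):
    im=cv2.imread(f"pics/{n}0.png")[y:y+h,x:x+w]; return cv2.resize(im,(399,300),interpolation=cv2.INTER_CUBIC)
m=np.vstack([np.hstack([c("scene",178,192),c("scene",328,130,)]),np.hstack([c("side",205,208),c("side",205,125)])])
cv2.imwrite("pics/m0.png",m)
```

```text
(no output)
```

View pics/m0.png

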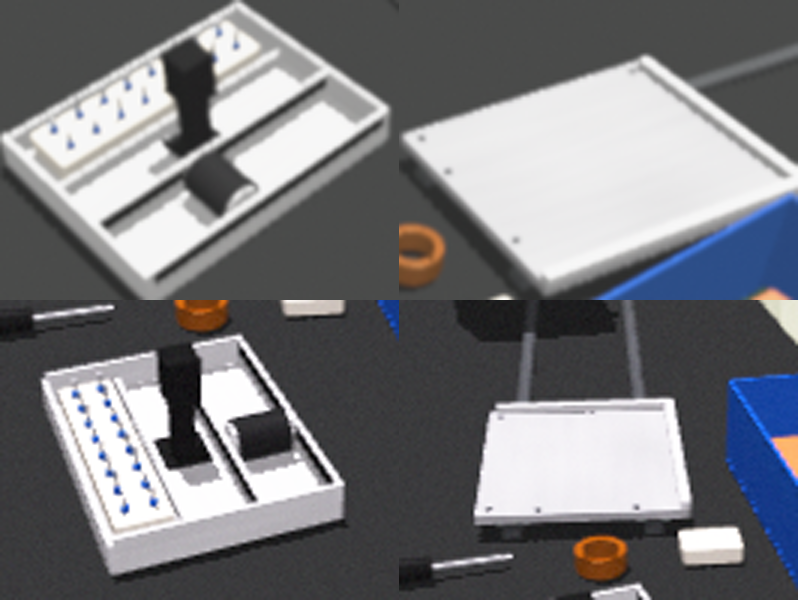

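The crops show the tray rim corners, grip, roller and shuttle plate corners clearly; I read them off in crop pixels (scale 3).

```bash
cat > m.py <<'E'
from h import *
import pickle
D={n:shot(n) for n in ["scene","side"]}
off={"t_scene":(178,192),"s_scene":(328,130),"t_side":(205,208),"s_side":(205,125)}
def P(k,n,u,v,z): return plane(D[n],off[k+"_"+n][0]+(u+.5)/3-.5,off[k+"_"+n][1]+(v+.5)/3-.5,z)
# tray: order: (-x,-y),(-x,+y),(+x,+y),(+x,-y)
loc=np.array([[-.1,-.125],[-.1,.125],[.1,.125],[.1,-.125]])
def fit(L,W):
    L=np.array(L);W=np.array(W)[:,:2];l=L-L.mean(0);w=W-W.mean(0)
    a=np.arctan2((l[:,0]*w[:,1]-l[:,1]*w[:,0]).sum(),(l*w).sum())
    R=np.array([[np.cos(a),-np.sin(a)],[np.sin(a),np.cos(a)]]);t=W.mean(0)-R@L.mean(0)
    return t.round(4),a.round(4),((L@R.T+t-W)*1000).round(1).tolist()
ts=[P("t","scene",*p,.036) for p in [(4,135),(239,2),(388,107),(153,281)]]
td=[P("t","side",*p,.036) for p in [(110,246),(43,76),(242,37),(344,187)]]
print("tray",fit(loc,ts));print(fit(loc,td))
ls=[[-.12,-.145],[-.12,.145],[.12,.145],[.12,-.145]]
ss=[P("s","scene",*p,z) for p,z in [((3,137),.03),((246,58),.04),((400,181),.04),((141,277),.04)]]
sd=[P("s","side",*p,z) for p,z in [((76,218),.03),((98,103),.04),((275,99),.04),((291,215),.04)]]
print("sh",fit(ls,ss));print(fit(ls,sd))
# grip top centre z=.112
print("grip",P("t","scene",190,55,.112),P("t","side",180,48,.112))
print("tape",P("s","side",200,245,.024),"case",P("s","side",310,232,.022),"driver",P("t","side",110,8,.01),)
E
python3 m.py
```

```text
tray (array([ 0.5146, -0.2488]), np.float64(0.1729), [[0.8, -1.4], [-3.0, -0.9], [4.3, 1.9], [-2.1, 0.3]])
(array([ 0.5121, -0.2583]), np.float64(0.164), [[-0.6, 1.6], [-0.6, -0.6], [-0.2, 0.3], [1.5, -1.3]])
sh (array([0.5777, 0.1976]), np.float64(-0.156), [[-5.3, -1.0], [-6.4, 0.6], [8.7, 2.5], [3.0, -2.2]])
(array([0.5781, 0.1891]), np.float64(-0.1767), [[-4.3, 1.1], [-2.4, -6.2], [4.3, -12.5], [2.4, 17.7]])
grip [ 0.51572199 -0.25046745  0.112     ] [ 0.51335712 -0.2466      0.112     ]
tape [ 0.56535846 -0.00969209  0.024     ] case [ 0.68747964 -0.00201089  0.022     ] driver [0.46984602 0.00813174 0.01      ]
```

>>> {"method": "jog_arm", "body": {"series": [0.5,0.65,0.4,0,0,-0.0113,0.6,0.8,0.4,0,0,-0.0113,0.6,0.8,0.2,0,0,-0.0113,0.6,0.8,0,0,0,-0.0113,0.6,0.8,0,0,0,-0.0113,0.6,0.8,0,0,0,-0.0113,0.6,0.8,0,0,0,-0.0113,0.65,0.7,0,0,0,-0.0113], "gripper": 85, "grip_force": 40}}

```text
time: 1.05
tcp_pos: [0.5095, -0.2555, 0.2798]
tcp_rot: [-3.13, -0.265, 0.0]
ft_force: [0.3, -1.5, 0.6]
opening: 0.0852
grip_force: 0.0
```

Run:
```python
from h import *
d=shot("wrist","w1.png"); s=sense(); print(s["time"],s["tcp_pos"],s["tcp_rot"],d["c"],d["A"][:,2])
for p in [(.513,-.25,.112),(.513,-.25,.0)]: print(proj(d,p))
```

```text
1.1 [ 0.51737678 -0.2456605   0.27992688] [-3.12208868 -0.28343586 -0.01182534] [ 0.58672286 -0.24115831  0.42150177] [-0.29985223 -0.05085133 -0.9526294 ]
[276.1163549  180.30474165]
[277.23136987 157.05110605]
```

View pics/w1.png

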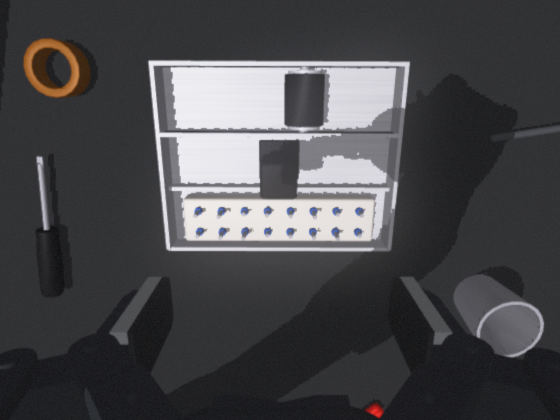

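The wrist view shows the tray with outer rim corners at about (150,62), (409,62), (392,251) and (167,251). The grip is at (279,168) and the roller at (304,100), on the -y side of the lane middle. I'll take a settled shot and measure it.

Run:
```python
from h import *
import sys; sys.argv=['x']
d=shot("wrist"); s=sense(); print(s["time"],s["tcp_pos"].round(4),s["tcp_rot"].round(4), np.abs(s["qvel"]).max())
im=d["image"]; hsv=cv2.cvtColor(im,cv2.COLOR_RGB2HSV)
m=((hsv[...,2]>95)&(hsv[...,1]<60)).astype(np.uint8); m[260:]=0; m[:,:130]=0;m[:,430:]=0
n,l,st,_=cv2.connectedComponentsWithStats(m); m=(l==1+st[1:,4].argmax()).astype(np.uint8)
h=cv2.convexHull(cv2.findContours(m,0,2)[0][0] if 0 else np.argwhere(m)[:,::-1].astype(np.int32))
q=cv2.approxPolyDP(h,8,True)[:,0]; print(q.tolist())
g=cv2.cvtColor(im,cv2.COLOR_RGB2GRAY)
loc=np.array([[-.1,-.125],[-.1,.125],[.1,.125],[.1,-.125]])
from scipy.spatial import ConvexHull
W=np.array([plane(d,*p,.036) for p in q])
# order by guess
a=.168;R=np.array([[np.cos(a),-np.sin(a)],[np.sin(a),np.cos(a)]])
G=loc@R.T+[.513,-.25]
W=np.array([W[np.argmin(np.linalg.norm(W[:,:2]-x,axis=1))] for x in G])
L=loc;w=W[:,:2]-W[:,:2].mean(0)
a=np.arctan2((L[:,0]*w[:,1]-L[:,1]*w[:,0]).sum(),(L*w).sum())
R=np.array([[np.cos(a),-np.sin(a)],[np.sin(a),np.cos(a)]]);t=W[:,:2].mean(0)
print("tray",t,a,((L@R.T-w)*1000).round(1).tolist())
dm=((g<75)).astype(np.uint8)
n,l,st,ce=cv2.connectedComponentsWithStats(dm)
for i in range(1,n):
    if 300<st[i,4]<4000: print(st[i],ce[i])
M=Ro.from_rotvec(s["tcp_rot"]).as_matrix();print("tool yaw x",np.arctan2(M[1,0],M[0,0]),"z",M[:,2])
```

```text
1.15 [ 0.5148 -0.2489  0.2798] [-3.1236 -0.2866 -0.008 ] 0.09131929429968949
[[419, 76], [397, 259], [174, 257], [162, 71]]
tray [ 0.51486169 -0.25125977] 0.1653037037952312 [[-3.7, -1.4], [-1.5, -0.5], [2.1, 1.7], [3.0, 0.2]]
[  46   58   38   40 1189] [64.74011775 77.31034483]
[295  87  21  50 700] [302.64714286 108.81      ]
[310  87  25  51 946] [323.36046512 113.3551797 ]
[ 271  151   37   59 1464] [292.9863388  178.52595628]
tool yaw x 0.1829998623516308 z [ 0.00465649  0.00529102 -0.99997516]
```

>>> {"method": "jog_arm", "body": {"series": [0.05,0.06,-0.5,0,0,-0.005,0,0,-0.8,0,0,0,0,0,-0.8,0,0,0,0,0,-0.3,0,0,0,0,0,0,0,0,0,0,0,0,0,0,0,0,0,0,0,0,0,0,0,0,0,0,0]}}

```text
time: 1.95
tcp_pos: [0.5122, -0.2554, 0.1611]
tcp_rot: [3.131, 0.241, 0.004]
ft_force: [-0.2, -0.1, -0.9]
opening: 0.0849
grip_force: 0.0
```

Run:
```python
from h import *
d=shot("wrist","w2.png"); s=sense(); print(s["time"],s["tcp_pos"].round(4),s["tcp_rot"].round(4), np.abs(s["qvel"]).max())
M=Ro.from_rotvec(s["tcp_rot"]).as_matrix();print("yaw",np.arctan2(M[1,0],M[0,0]),M[:,2])
```

```text
2.0 [ 0.512  -0.2552  0.1609] [3.1311 0.2416 0.0033] 0.006754917095586942
yaw 0.15404801538067173 [ 2.17953515e-03 -9.80224030e-04 -9.99997144e-01]
```

View pics/w2.png

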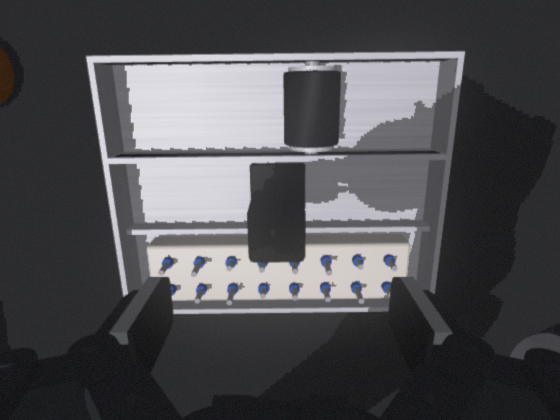

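The settled view has outer rim corners at (89,59), (463,52), (436,309) and (127,314). The grip spans columns 248–305 and the roller is at columns 284–340.

Run:
```python
from h import *
d=shot("wrist")
im=cv2.cvtColor(cv2.imread("pics/w2.png"),cv2.COLOR_BGR2GRAY)
def edge(axis,k,lo,hi,sgn):  # subpixel strongest gradient
    line=(im[lo:hi,k] if axis=='v' else im[k,lo:hi]).astype(float)
    gr=np.diff(line)*sgn; 
    j=np.flatnonzero(gr>25); j=j[0] if len(j) else gr.argmax(); return lo+j+.5
def fl(pts):
    vx,vy,x,y=cv2.fitLine(np.array(pts,np.float32),cv2.DIST_HUBER,0,.01,.01).ravel(); return np.cross([x,y,1],[x+vx*100,y+vy*100,1])
top=fl([(u,edge('v',u,40,75,1)) for u in range(110,450,10)])
lef=fl([(edge('h',v,75,140,1),v) for v in range(80,280,8)])
rig=fl([(559-0+0 - (edge_r),v) for v in range(80,280,8) for edge_r in [0] if 0] or [( (lambda l:(470-np.flatnonzero(np.diff(l[::-1])>25)[0]-.5))(im[v,420:471].astype(float)),v) for v in range(80,280,8)])
bot=fl([(u,(lambda l:(330-np.flatnonzero(np.diff(l[::-1])>25)[0]-.5))(im[300:331,u].astype(float))) for u in range(180,380,10)])
X=lambda a,b:(lambda c:c[:2]/c[2])(np.cross(a,b))
C=[X(bot,rig),X(bot,lef),X(top,lef),X(top,rig)];print(np.round(C,1).tolist())
W=np.array([plane(d,*p,.036)[:2] for p in C]);L=np.array([[-.1,-.125],[-.1,.125],[.1,.125],[.1,-.125]])
w=W-W.mean(0);a=np.arctan2((L[:,0]*w[:,1]-L[:,1]*w[:,0]).sum(),(L*w).sum())
R=np.array([[np.cos(a),-np.sin(a)],[np.sin(a),np.cos(a)]])
print("tray",W.mean(0),a,((L@R.T-w)*1000).round(1).tolist())
print("grip y col",plane(d,276.5,235,.112))
for c,z in [(311.5,.0465)]:
    p=plane(d,c,108,z)[:2]; print("roller",R.T@(p-W.mean(0)))
```

```text
[[431.4, 311.3], [125.0, 314.4], [84.2, 54.6], [465.5, 50.2]]
tray [ 0.5139978 -0.2510207] 0.16482665241472033 [[-1.7, -0.6], [-1.6, -0.1], [1.7, 0.2], [1.5, 0.5]]
grip y col [ 0.51393203 -0.25165671  0.112     ]
roller [ 0.06326368 -0.02394919]
```

>>> {"method": "jog_arm", "body": {"series": [0.04,0.08,-0.2,0,0,0.0035,0,0,-0.4,0,0,0,0,0,-0.4,0,0,0,0,0,-0.4,0,0,0,0,0,-0.3,0,0,0,0,0,-0.1,0,0,0,0,0,0,0,0,0,0,0,0,0,0,0]}}

```text
time: 2.85
tcp_pos: [0.5137, -0.2509, 0.0701]
tcp_rot: [3.13, 0.259, 0.001]
ft_force: [-1.0, -0.5, 0.4]
opening: 0.0849
grip_force: 0.0
```

>>> {"method": "jog_arm", "body": {"series": [0,0,0,0,0,0,0,0,0,0,0,0,0,0,0,0,0,0,0,0,0,0,0,0,0,0,0,0,0,0,0,0,0,0,0,0,0,0,0,0,0,0,0,0,0,0,0,0], "gripper": 0, "grip_force": 45}}

```text
time: 3.65
tcp_pos: [0.5137, -0.2515, 0.0703]
tcp_rot: [3.13, 0.259, 0.002]
ft_force: [0.1, -2.2, 5.2]
opening: 0.0315
grip_force: 46.8
```

Run:
```python
from h import *
d=shot("wrist","w3.png"); s=sense(); print({k:np.round(v,4) for k,v in s.items() if k in("time","tcp_pos","tcp_rot","ft_force","wrist_torque","opening","grip_force","qvel")})
M=Ro.from_rotvec(s["tcp_rot"]).as_matrix();print("yaw",np.arctan2(M[1,0],M[0,0]),M[:,2])
```

```text
{'time': np.float64(3.7), 'qvel': array([-0.0006, -0.0001,  0.0014,  0.0001, -0.0001, -0.0005,  0.002 ]), 'tcp_pos': array([ 0.5138, -0.2516,  0.0703]), 'tcp_rot': array([3.1297e+00, 2.5840e-01, 1.9000e-03]), 'ft_force': array([-0.4943, -1.6123,  5.8112]), 'wrist_torque': array([-0.2105,  0.1284,  0.0502]), 'grip_force': np.float64(46.8392), 'opening': np.float64(0.0317)}
yaw 0.16477898041874614 [ 0.00129184 -0.00114402 -0.99999851]
```

View pics/w3.png

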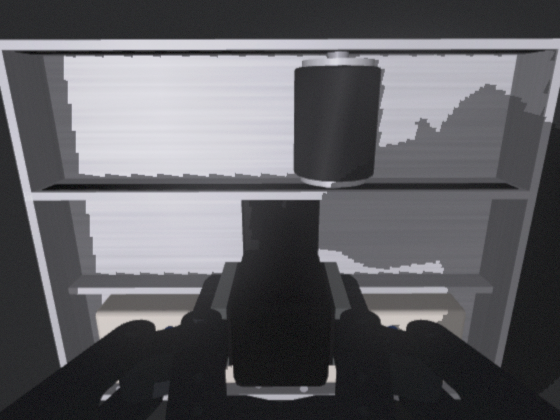

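The grip is held squarely and the roller shows at columns 294–380. The tray would block the wrist view of the shuttle later, so I'll release now and survey the shuttle with the wrist camera.

>>> {"method": "jog_arm", "body": {"series": [0,0,0,0,0,0,0,0,0,0,0,0,0,0,0,0,0,0,0,0,0,0,0,0,0,0,0.2,0,0,0,0,0,0.6,0,0,0,0,0,0.8,0,0,0,0,0.4,1,0,0,0], "gripper": 85}}

```text
time: 4.5
tcp_pos: [0.512, -0.235, 0.1973]
tcp_rot: [3.13, 0.252, -0.003]
ft_force: [0.8, -0.4, -0.7]
opening: 0.0853
grip_force: 0.0
```

>>> {"method": "jog_arm", "body": {"series": [0.1,0.8,1,0,0,0,0.2,1,0.6,0,0,0,0.2,1,0.2,0,0,0,0.2,1,0,0,0,0,0.1,1,0,0,0,0,0.1,1,0,0,0,0,0,1,0,0,0,0,0,1,0,0,0,0]}}

```text
time: 5.3
tcp_pos: [0.5547, 0.1397, 0.2708]
tcp_rot: [3.131, 0.259, 0.001]
ft_force: [0.7, 0.5, 0.1]
opening: 0.085
grip_force: 0.0
```

>>> {"method": "jog_arm", "body": {"series": [0,0.6,0,0,0,0,0,0,0,0,0,0,0,0,0,0,0,0,0,0,0,0,0,0,0,0,0,0,0,0,0,0,0,0,0,0]}}

```text
time: 5.9
tcp_pos: [0.5552, 0.1662, 0.2702]
tcp_rot: [3.131, 0.255, 0.0]
ft_force: [0.1, 0.3, 0.5]
opening: 0.0847
grip_force: 0.0
```

Run:
```python
from h import *
import pickle
d=shot("wrist","w4.png"); s=sense(); pickle.dump((d,s),open("w4.pkl","wb"));print(s["time"],s["tcp_pos"],s["tcp_rot"],np.abs(s["qvel"]).max())
```

```text
5.95 [0.55518138 0.16654079 0.27012344] [ 3.13069728e+00  2.56101063e-01 -2.04110549e-05] 0.005024324730138606
```

View pics/w4.png

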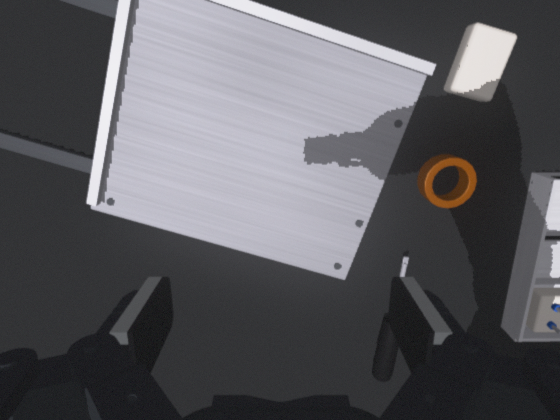

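The shuttle is seen from above. The -x plate edge runs (100,210)–(345,278), the -y edge runs (345,278)–(425,78), and the fences are the white bands at left and top.

Run:
```python
from h import *
import pickle
d,s=pickle.load(open("w4.pkl","rb"))
g=cv2.GaussianBlur(cv2.cvtColor(d["image"],cv2.COLOR_RGB2GRAY),(3,3),0).astype(float)
def fl(pts):
    vx,vy,x,y=cv2.fitLine(np.array(pts,np.float32),cv2.DIST_HUBER,0,.01,.01).ravel(); return np.array([vx,vy,x,y])
nx=[]
for u in range(125,335,6):
    v0=210+(u-100)*68/245; lo=int(v0-9); l=g[lo:lo+19,u]; nx.append((u,lo+np.diff(l).argmin()+.5))
ny=[]
for v in list(range(200,265,4))+list(range(82,96,3)):
    u0=345+(278-v)*80/200; lo=int(u0-9); l=g[v,lo:lo+19]; ny.append((lo+np.diff(l).argmin()+.5,v))
def res(p,L): p=np.array(p);return np.round(((p-L[2:])@[-L[1],L[0]]),1)
A=fl(nx);B=fl(ny);print(res(nx,A),res(ny,B))
Aw=[plane(d,*(A[2:]+k*A[:2]),.03)[:2] for k in(-100,100)]; Bw=[plane(d,*(B[2:]+k*B[:2]),.03)[:2] for k in(-80,80)]
va=Aw[1]-Aw[0]; vb=Bw[1]-Bw[0]
va*=np.sign(va[1]); vb*=np.sign(vb[0])
aa=np.arctan2(-va[0],va[1]); ab=np.arctan2(vb[1],vb[0]); print("ang from -x edge",aa,"from -y edge",ab)
k=np.linalg.solve(np.stack([va,-vb],1),Bw[0]-Aw[0]); c=Aw[0]+k[0]*va
# fence corner points
f1=plane(d,435,65,.04)[:2]; f2=plane(d,89.5,205,.04)[:2]
print("corner",c,"f1",f1,"f2",f2,np.linalg.norm(f1-c),np.linalg.norm(f2-c))
for a in (aa,ab,np.arctan2(*(f1-c)[::-1]),np.arctan2(-(f2-c)[0],(f2-c)[1])):
    R=np.array([[np.cos(a),-np.sin(a)],[np.sin(a),np.cos(a)]]); o=c-R@[-.12,-.145]
    print("a",a,"origin",o,"seat",o+R@[110-8-100,135-8-125]*1 if 0 else o+R@np.array([.002,.002]))
print("case",plane(d,480,62,.022),"tape",plane(d,447,180,.024))
D=shot("scene"); 
for p in [(350,265),(352,270),(450,200)]: print("bin",plane(D,*p,.1),plane(D,*p,.0))
```

```text
[ 0.4 -0.3 -0.   0.3 -0.4 -0.1  0.2  0.5 -0.1  0.2  0.5 -0.2  0.1  0.4
 -0.2  0.1  0.4 -0.3  0.   0.3 -0.4 -0.1  0.2 -0.4 -0.1  0.2 -0.5 -0.2
  0.1  0.4 -0.2  0.1  0.4 -0.3  0. ] [-0.  -0.4  0.2 -0.2  0.4  0.  -0.4  0.2 -0.2  0.4  0.  -0.3  0.2 -0.1
  0.4  0.1 -0.3 -0.4 -0.2  0.   0.2  0.4]
ang from -x edge -0.1370896091059058 from -y edge -0.1353187897108483
corner [0.440027   0.07470562] f1 [0.67565922 0.04224973] f2 [0.48689819 0.35575506] 0.23785694758820436 0.2849310405319505
a -0.1370896091059058 origin [0.57871694 0.20194594] seat [0.5809715  0.20365386]
a -0.1353187897108483 origin [0.5784914  0.20219134] seat [0.58074293 0.20390324]
a -0.13687828607983551 origin [0.57869005 0.20197525] seat [0.58094425 0.20368364]
a -0.16525119580135936 origin [0.58224476 0.19799028] seat [0.58454652 0.19963403]
case [ 0.68743933 -0.00658281  0.022     ] tape [ 0.56975229 -0.00861701  0.024     ]
bin [ 0.7776918 -0.1428425  0.1      ] [ 0.71906993 -0.07918601  0.        ]
bin [ 0.78989092 -0.1480955   0.1       ] [ 0.73328788 -0.08530833  0.        ]
bin [0.75793866 0.18959562 0.1       ] [0.69604782 0.30826756 0.        ]
```

Run:
```python
from h import *
import pickle
d,s=pickle.load(open("w4.pkl","rb"))
g=cv2.cvtColor(d["image"],cv2.COLOR_RGB2GRAY).astype(float)
a=-.1365;R=np.array([[np.cos(a),-np.sin(a)],[np.sin(a),np.cos(a)]]);o=np.array([.578,.2015])
for n,pts in {"Lout":[(x,.145,.04) for x in(-.1,-.05,0,.04)],"Lin":[(x,.135,.04) for x in(-.1,-.05,0,.04)],"Fout":[(.12,y,.04) for y in(-.12,-.08,-.03)],"Fin":[(.11,y,.04) for y in(-.12,-.08,-.03)]}.items():
    for p in pts:
        w=np.r_[o+R@p[:2],p[2]]; q=proj(d,w)
        dirw=R@([0,1] if n[0]=="L" else [1,0]); q2=proj(d,w+np.r_[dirw*.001,0]); e=q2-q  # px per mm
        t=np.arange(-14,14.1,.5); prof=np.array([cv2.getRectSubPix(g.astype(np.float32),(1,1),tuple(map(float,q+e*k)))[0,0] for k in t])
        print(n,p,q.round(1),prof[::2].astype(int).tolist())
```

```text
Lout (-0.1, 0.145, 0.04) [ 86.6 193.7] [91, 87, 97, 152, 210, 229, 232, 232, 232, 232, 232, 231, 229, 193, 109, 60, 52, 53, 53, 53, 53, 50, 52, 52, 53, 53, 53, 53, 53]
Lout (-0.05, 0.145, 0.04) [ 94.1 146.9] [91, 87, 95, 156, 219, 234, 235, 236, 236, 236, 235, 235, 233, 195, 105, 58, 51, 53, 52, 53, 51, 52, 52, 52, 51, 51, 50, 50, 52]
Lout (0, 0.145, 0.04) [102.1  96.3] [92, 87, 94, 150, 231, 238, 239, 239, 239, 239, 239, 238, 238, 211, 115, 58, 53, 51, 52, 51, 51, 52, 52, 51, 51, 53, 53, 53, 52]
Lout (0.04, 0.145, 0.04) [109.   52.7] [90, 88, 90, 143, 230, 238, 238, 238, 238, 238, 238, 238, 236, 214, 112, 57, 52, 51, 51, 51, 52, 52, 53, 52, 50, 52, 51, 50, 50]
Lin (-0.1, 0.135, 0.04) [ 96.4 196.5] [92, 92, 95, 117, 164, 184, 142, 108, 101, 97, 91, 87, 98, 154, 211, 229, 232, 232, 232, 232, 232, 231, 229, 194, 110, 60, 52, 53, 53]
Lin (-0.05, 0.135, 0.04) [104.2 149.9] [191, 191, 190, 191, 191, 191, 187, 143, 109, 97, 91, 87, 95, 158, 220, 234, 235, 236, 236, 236, 235, 235, 233, 196, 107, 59, 51, 53, 52]
Lin (0, 0.135, 0.04) [112.6  99.5] [193, 193, 192, 192, 191, 187, 129, 102, 100,
[... 621 characters left out ...]
, -0.03, 0.04) [318.3  22.9] [183, 179, 148, 142, 208, 227, 227, 226, 227, 227, 227, 227, 225, 201, 110, 60, 56, 54, 55, 57, 56, 55, 55, 54, 53, 54, 54, 52, 53]
Fin (0.11, -0.12, 0.04) [406.9  65.9] [184, 184, 181, 179, 180, 181, 179, 180, 180, 182, 182, 178, 149, 137, 201, 219, 219, 220, 219, 219, 220, 219, 218, 195, 114, 66, 62, 60, 59]
Fin (0.11, -0.08, 0.04) [366.5  52.2] [184, 184, 184, 182, 181, 181, 180, 179, 180, 182, 185, 178, 148, 144, 199, 218, 219, 219, 219, 219, 220, 219, 218, 189, 106, 65, 61, 60, 60]
Fin (0.11, -0.03, 0.04) [314.7  34.6] [183, 184, 184, 182, 182, 183, 183, 181, 180, 182, 183, 179, 144, 151, 211, 227, 227, 226, 227, 227, 227, 227, 226, 203, 115, 61, 55, 55, 55]
```

>>> {"method": "jog_arm", "body": {"series": [-0.07,-0.6,0,0,0,0,-0.07,-0.8,0,0,0,0,-0.07,-0.8,0,0,0,0,-0.07,-0.8,0,0,0,0,-0.08,-0.8,0,0,0,0,-0.08,-0.8,0,0,0,0,-0.08,-0.8,0,0,0,0,-0.08,-0.8,0,0,0,0]}}

```text
time: 6.8
tcp_pos: [0.5246, -0.1442, 0.2702]
tcp_rot: [3.131, 0.258, 0.0]
ft_force: [0.8, -1.1, -0.1]
opening: 0.0848
grip_force: 0.0
```

>>> {"method": "jog_arm", "body": {"series": [-0.08,-0.8,-0.2,0,0,0,-0.08,-0.8,-0.6,0,0,0,-0.07,-0.56,-0.8,0,0,0,0,0,-0.8,0,0,0,0,0,-0.5,0,0,0,0,0,0,0,0,0,0,0,0,0,0,0,0,0,0,0,0,0]}}

```text
time: 7.6
tcp_pos: [0.5149, -0.2505, 0.1268]
tcp_rot: [3.129, 0.259, 0.005]
ft_force: [-0.0, -0.5, -0.1]
opening: 0.0852
grip_force: 0.0
```

Run:
```python
from h import *
s=sense(); print(s["time"],s["tcp_pos"].round(4)); M=Ro.from_rotvec(s["tcp_rot"]).as_matrix();print("yaw",np.arctan2(M[1,0],M[0,0]),M[:,2].round(4))
A=shot("scene");B=shot("side")
def tri(p,q):
    r1=ray(A,*p);r2=ray(B,*q);k=np.linalg.lstsq(np.stack([r1,-r2],1),B["c"]-A["c"],rcond=None)[0]
    return (A["c"]+k[0]*r1).round(3),(B["c"]+k[1]*r2).round(3)
print(tri((350,268),(342,194)),tri((455,202),(315,152)))
print("bottoms side",plane(B,346,219,0),plane(B,321,183,0))
```

```text
7.6 [ 0.5149 -0.2505  0.1268]
yaw 0.16529173621860302 [ 0.0032 -0.0013 -1.    ]
(array([ 0.776, -0.139,  0.086]), array([ 0.759, -0.122,  0.107])) (array([0.767, 0.198, 0.096]), array([0.761, 0.205, 0.107]))
bottoms side [ 0.78792856 -0.09330028  0.        ] [0.77657096 0.16535102 0.        ]
```

>>> {"method": "jog_arm", "body": {"series": [-0.02,-0.02,-0.3,0,0,0,0,0,-0.4,0,0,0,0,0,-0.33,0,0,0,0,0,-0.1,0,0,0,0,0,0,0,0,0,0,0,0,0,0,0,0,0,0,0,0,0]}}

```text
time: 8.4
tcp_pos: [0.5133, -0.2515, 0.0697]
tcp_rot: [3.13, 0.259, 0.003]
ft_force: [0.7, -0.5, -0.5]
opening: 0.0848
grip_force: 0.0
```

>>> {"method": "jog_arm", "body": {"series": [0,0,0,0,0,0,0,0,0,0,0,0,0,0,0,0,0,0,0,0,0,0,0,0,0,0,0,0,0,0,0,0,0,0,0,0,0,0,0,0,0,0,0,0,0,0,0,0], "gripper": 0, "grip_force": 45}}

```text
time: 9.2
tcp_pos: [0.5127, -0.2513, 0.0689]
tcp_rot: [3.131, 0.259, 0.001]
ft_force: [0.4, 0.0, 5.0]
opening: 0.0316
grip_force: 46.5
```

```bash
cat > est.py <<'E'
from h import *
import sys,json
# tray-in-tool: origin at tool (0,0,TZ); tray x=tool x, tray y=-tool y
TZ=.0703
d0=get_image("wrist"); T=np.array(d0["tool_from_camera"])
def lane_pt(u,v): # pixel -> tray-frame point on axle plane
    r=T[:3,:3]@np.array([(u-d0["cx"])/d0["fx"],(v-d0["cy"])/d0["fy"],1]); c=T[:3,3]
    k=(TZ-.0265-c[2])/r[2]; p=c+k*r; return p[0],-p[1]
def lane_px(x,y):
    p=np.linalg.inv(T)@np.array([x,-y,TZ-.0265,1]); return d0["fx"]*p[0]/p[2]+d0["cx"],d0["fy"]*p[1]/p[2]+d0["cy"]
def roller(im):
    g=cv2.cvtColor(im,cv2.COLOR_RGB2GRAY); u,v=lane_px(.064,0); v=int(round(v))
    b=np.median(g[v-20:v+21],axis=0)
    m=(b<TH).astype(int); e=np.diff(np.r_[0,m,0]); st=np.flatnonzero(e==1);en=np.flatnonzero(e==-1)
    ok=[(abs(q-p-82),p,q-1) for p,q in zip(st,en)]; w,p,q=min(ok)
    return lane_pt((p+q)/2,v)[1],q-p+1,b
TH=60
def tilt(s):
    M=Ro.from_rotvec(s["tcp_rot"]).as_matrix(); return -M[2,1],M[2,0],np.arctan2(M[1,0],M[0,0])
def run(n):
    ts=[];rs=[];ws=[];al=[]
    for i in range(n):
        s=sense(); d=get_image("wrist"); r,w,b=roller(d["image"]); ts.append(s["time"]);rs.append(r);ws.append(w);al.append(tilt(s)[0])
    ts=np.array(ts);rs=np.array(rs)
    s=sense(); 
    p=np.polyfit(ts-s["time"],rs,1) if n>2 else [0,rs.mean()]
    return s,p[1],p[0],rs,ws,np.mean(al),b
E
python3 - <<'E'
from est import *
s,r,v,rs,ws,al,b=run(3)
print(s["time"],s["tcp_pos"].round(4),s["grip_force"],r,v,rs,ws,tilt(s),al); print(lane_px(.064,0)); print(b[260:420:4].tolist())
E
```

```text
9.4 [ 0.5127 -0.2513  0.0689] 46.56568765640259 -0.03571396155792368 -0.002404163444159495 [-0.03515299 -0.03587424 -0.03539341] [np.int64(45), np.int64(42), np.int64(44)] (np.float64(-0.00045495864927719705), np.float64(0.0003409469229373225), np.float64(0.16508512870787634)) -0.0004811715267784712
(np.float64(282.8934784225032), np.float64(119.5875049437814))
[210.0, 209.0, 209.0, 208.0, 208.0, 207.0, 207.0, 206.0, 205.0, 54.0, 54.0, 53.0, 52.0, 52.0, 52.0, 54.0, 57.0, 59.0, 60.0, 59.0, 56.0, 53.0, 48.0, 47.0, 46.0, 46.0, 45.0, 46.0, 46.0, 45.0, 105.0, 187.0, 188.0, 187.0, 186.0, 186.0, 186.0, 187.0, 186.0, 185.0]
```

```bash
sed -i 's/^TH=60/TH=80/' est.py
cat > plan.py <<'E'
from est import *
import os
from scipy.optimize import lsq_linear
# usage: plan.py [tx ty tz yaw T] ; state in st.json
G=6.5; LAG=.1; U=1e-4*np.pi
arg=[float(x) for x in sys.argv[1:]]
s0=sense(); im=get_image("wrist")["image"]; r,w,_=roller(im); s=sense(); t=s["time"]
al,pit,yaw=tilt(s0); p=np.array(s0["tcp_pos"])
if not os.path.exists("st.json"):
    S=dict(t=s0["time"],x=[r,0,0],P=np.diag([1e-6,1e-8,1e-6]).tolist(),y=0,p=p.tolist(),yaw=yaw,cmd=[*p,yaw],hist=[[-1,0]],a=0,a0=al,seg=None,rows=0)
else: S=json.load(open("st.json"))
ad=lambda tt:[h[1] for h in S["hist"] if h[0]<=tt-LAG][-1]
# predict to s0.time
x=np.array(S["x"]);P=np.array(S["P"]);tt=S["t"]
while tt<s0["time"]-1e-6:
    dt=min(.01,s0["time"]-tt);F=np.array([[1,dt,0],[0,1,G*dt],[0,0,1]])
    x=F@x+np.array([0,-G*ad(tt)*dt,0]);P=F@P@F.T+np.diag([0,(2e-3)**2*dt*5,(2e-4)**2*dt]);tt+=dt
ym=(yaw+S["yaw"])/2; y=S["y"]+(p-S["p"])[:2]@[-np.sin(ym),np.cos(ym)]+.064*(yaw-S["yaw"])
inn=r+2/3*y-x[0]; K=P[:,0]/(P[0,0]+(4e-4)**2); x=x+K*inn; P=P-np.outer(K,P[0])
print(f"t={t:.2f} r={r*1000:.1f}mm w={w} innov={inn*1000:.1f} qd={x[1]*1000:.1f} bias={x[2]*1e3:.2f}mrad tilt cmd={S['a']*1e3:.2f} meas={1e3*(al-S['a0']):.2f} pit={pit*1e3:.2f} yaw={yaw:.4f} p={p.round(4)} cmd={np.round(S['cmd'],4)} F={s['ft_force'].round(1)} grip={s['grip_force']:.0f}")
S.update(t=s0["time"],x=x.tolist(),P=P.tolist(),y=y,p=p.tolist(),yaw=yaw)
if arg: S["seg"]=dict(a=S["cmd"],b=arg[:4],n=round(arg[4]*10),k=0)
sg=S["seg"]; N=24
def pose(k):
    u=min(1,k/sg["n"]); return np.array(sg["a"])+(np.array(sg["b"])-sg["a"])*u**3*(10-15*u+6*u*u)
# future rows: row k starts at t + .1k (+.05 pause per 8)
path=[np.array(S["cmd"])]+[pose(sg["k"]+k+1) for k in range(N)]
yl=[0.]
for A,B in zip(path[:-1],path[1:]):
    th=(A[3]+B[3])/2; yl.append(yl[-1]+(B-A)[:2]@[-np.sin(th),np.cos(th)]+.064*(B[3]-A[3]))
off=(np.array(S["cmd"])[:2]-p[:2])@[-np.sin(yaw),np.cos(yaw)]  # still to be covered
ts=[t+.1*k+.05*(k//8) for k in range(N+1)]
# simulate linear response of r at row ends to cumulative tilt a_k
def sim(a,x0):
    h=[list(v) for v in S["hist"]]+[[ts[k],a[k]] for k in range(N)]
    T0=[v[0] for v in h]; q,qd=x0[0],x0[1]; tt=s0["time"]; out=[]
    for k in range(1,N+1):
        while tt<ts[k]-1e-6:
            i=np.searchsorted(T0,tt-LAG+1e-9)-1; dt=.025; qd+=G*(x0[2]-h[i][1])*dt; q+=qd*dt; tt+=dt
        out.append(q)
    return np.array(out)
b0=sim(np.zeros(N),x); J=np.stack([sim(np.eye(N)[k],np.zeros(3))-sim(np.zeros(N),np.zeros(3)) for k in range(N)],1)
yref=y+off+np.array(yl[1:]); rb=b0-2/3*yref
W=np.ones(N)/.01; W[-6:]*=2
Dm=np.eye(N)-np.eye(N,k=-1); d0v=np.zeros(N); d0v[0]=S["a"]
DA=.0025
sol=lsq_linear(np.vstack([J*W[:,None],Dm/DA]),np.r_[-rb*W,d0v/DA],(-.03,.03))
a=np.round(sol.x/U)*U; print("pred r mm",(1e3*(rb+J@a))[[3,7,11,15,19,23]].round(1),"a mrad",(a[:8]*1e3).round(1))
prev=S["a"]; rows=[]; c=np.array(S["cmd"])
for k in range(8):
    nx=path[k+1]; dp=np.round((nx-c)[:3]/.05,3); dy=np.round((nx[3]-c[3])/np.pi,4); da=a[k]-prev; th=c[3]
    rows+= [*dp.tolist(),round(da*np.cos(th)/np.pi,4),round(da*np.sin(th)/np.pi,4),float(dy)]
    c=c+np.r_[dp*.05,dy*np.pi]; prev=a[k]; S["hist"].append([t+.1*k,a[k]])
S["cmd"]=c.tolist(); S["a"]=prev; sg["k"]+=8; S["hist"]=S["hist"][-40:]
json.dump(S,open("st.json","w")); print([v+0.0 for v in rows])
E
python3 plan.py .5127 -.2513 .144 .165 2.4
```

```text
t=9.50 r=-26.3mm w=84 innov=0.0 qd=0.0 bias=0.00mrad tilt cmd=0.00 meas=0.00 pit=0.41 yaw=0.1650 p=[ 0.5127 -0.2514  0.0689] cmd=[ 0.5127 -0.2514  0.0689  0.165 ] F=[-0.5 -0.4  5.9] grip=47
pred r mm [-24.3 -14.6  -5.1   0.8   1.3  -1.8] a mrad [-5.  -7.2 -7.9 -7.2 -6.  -4.1 -1.9 -0. ]
[0.0, 0.0, 0.001, np.float64(-0.0016), np.float64(-0.0003), 0.0, 0.0, 0.0, 0.007, np.float64(-0.0007), np.float64(-0.0001), 0.0, 0.0, 0.0, 0.016, np.float64(-0.0002), np.float64(0.0), 0.0, 0.0, 0.0, 0.029, np.float64(0.0002), np.float64(0.0), 0.0, 0.0, 0.0, 0.044, np.float64(0.0004), np.float64(0.0001), 0.0, 0.0, 0.0, 0.059, np.float64(0.0006), np.float64(0.0001), 0.0, 0.0, 0.0, 0.073, np.float64(0.0007), np.float64(0.0001), 0.0, 0.0, 0.0, 0.086, np.float64(0.0006), np.float64(0.0001), 0.0]
```

>>> {"method": "jog_arm", "body": {"series": [0.0,0.0,0.003,0.0,0.0,0.0,0.0,0.0,0.021,0.0,0.0,0.0,0.0,0.0,0.049,0.0,0.0,0.0,0.0,0.0,0.083,0.0,0.0,0.0,0.0,0.0,0.114,0.0,0.0,0.0,0.0,0.0,0.144,0.0,0.0,0.0,0.0,0.0,0.163,0.0,0.0,0.0,0.0,0.0,0.174,0.0,0.0,0.0]}}

```text
time: 10.4
tcp_pos: [0.5125, -0.2512, 0.107]
tcp_rot: [3.131, 0.259, 0.0]
ft_force: [0.9, -0.1, -6.2]
opening: 0.0316
grip_force: 45.3
```

```bash
python3 plan.py
```

```text
t=10.50 r=-29.1mm w=84 innov=-3.1 qd=-6.1 bias=-0.69mrad tilt cmd=-0.00 meas=-1.05 pit=2.18 yaw=0.1650 p=[ 0.5133 -0.2516  0.1084] cmd=[ 0.5127 -0.2513  0.1064  0.165 ] F=[ 0.3  0.1 -6.5] grip=45
pred r mm [-29.8 -19.   -7.    1.    1.9  -2.1] a mrad [ -6.9 -10.7 -11.9 -11.3  -9.4  -7.2  -4.7  -1.9]
[0.001, 0.0, 0.175, -0.0022, -0.0004, 0.0, 0.0, 0.001, 0.163, -0.0012, -0.0002, 0.0, 0.0, 0.0, 0.143, -0.0004, -0.0001, 0.0, 0.0, 0.0, 0.115, 0.0002, 0.0, 0.0, 0.0, 0.0, 0.082, 0.0006, 0.0001, 0.0, 0.0, 0.0, 0.05, 0.0007, 0.0001, 0.0, 0.0, 0.0, 0.02, 0.0008, 0.0001, 0.0, 0.0, 0.0, 0.004, 0.0009, 0.0001, 0.0]
```

>>> {"method": "jog_arm", "body": {"series": [0.001,0.0,0.175,-0.0022,-0.0004,0.0,0.0,0.001,0.163,-0.0012,-0.0002,0.0,0.0,0.0,0.143,-0.0004,-0.0001,0.0,0.0,0.0,0.115,0.0002,0.0,0.0,0.0,0.0,0.082,0.0006,0.0001,0.0,0.0,0.0,0.05,0.0007,0.0001,0.0,0.0,0.0,0.02,0.0008,0.0001,0.0,0.0,0.0,0.004,0.0009,0.0001,0.0]}}

```text
time: 11.3
tcp_pos: [0.5125, -0.2512, 0.1437]
tcp_rot: [3.129, 0.259, 0.001]
ft_force: [-0.4, -0.1, -7.1]
opening: 0.0315
grip_force: 45.8
```

```bash
python3 plan.py
cat > /tmp/e.py <<'E'
from h import *
import pickle
E
python3 - <<'E'
t=open('est.py').read()
t=t.replace('d0=get_image("wrist");','''import pickle,os
if not os.path.exists("d0.pkl"): pickle.dump(get_image("wrist"),open("d0.pkl","wb"))
d0=pickle.load(open("d0.pkl","rb"));''')
open('est.py','w').write(t)
E
python3 -c "
import sys;sys.path.insert(0,'.')
import pickle;d=pickle.load(open('w4.pkl','rb'))[0];pickle.dump(d,open('d0.pkl','wb'))"
```

```text
t=11.40 r=-9.4mm w=82 innov=10.6 qd=47.1 bias=0.46mrad tilt cmd=-1.88 meas=-1.30 pit=0.37 yaw=0.1648 p=[ 0.5124 -0.2513  0.1436] cmd=[ 0.5127 -0.2513  0.144   0.165 ] F=[ 0.3  1.1 -6.9] grip=46
pred r mm [10.  14.3  8.5  1.4 -1.   1.2] a mrad [ 6.  11.  13.8 14.8 14.5 13.2 11.   8.8]
[0.0, 0.0, 0.0, 0.0025, 0.0004, 0.0, 0.0, 0.0, 0.0, 0.0016, 0.0003, 0.0, 0.0, 0.0, 0.0, 0.0009, 0.0001, 0.0, 0.0, 0.0, 0.0, 0.0003, 0.0, 0.0, 0.0, 0.0, 0.0, -0.0001, 0.0, 0.0, 0.0, 0.0, 0.0, -0.0004, -0.0001, 0.0, 0.0, 0.0, 0.0, -0.0007, -0.0001, 0.0, 0.0, 0.0, 0.0, -0.0007, -0.0001, 0.0]
```

>>> {"method": "jog_arm", "body": {"series": [0.0,0.0,0.0,0.0025,0.0004,0.0,0.0,0.0,0.0,0.0016,0.0003,0.0,0.0,0.0,0.0,0.0009,0.0001,0.0,0.0,0.0,0.0,0.0003,0.0,0.0,0.0,0.0,0.0,-0.0001,0.0,0.0,0.0,0.0,0.0,-0.0004,-0.0001,0.0,0.0,0.0,0.0,-0.0007,-0.0001,0.0,0.0,0.0,0.0,-0.0007,-0.0001,0.0]}}

```text
time: 12.2
tcp_pos: [0.5126, -0.251, 0.1438]
tcp_rot: [-3.122, -0.258, -0.0]
ft_force: [-0.6, -0.8, -6.1]
opening: 0.0314
grip_force: 45.8
```

```bash
python3 plan.py
```

```text
t=12.25 r=-3.2mm w=82 innov=-19.1 qd=-31.7 bias=-1.15mrad tilt cmd=8.80 meas=9.00 pit=0.83 yaw=0.1652 p=[ 0.5126 -0.251   0.1438] cmd=[ 0.5127 -0.2513  0.144   0.165 ] F=[ 0.5  0.1 -5.8] grip=46
pred r mm [-19.  -20.3 -11.2  -1.5   1.5  -1.5] a mrad [ -2.8 -10.4 -14.8 -16.7 -16.7 -15.1 -12.9 -10.1]
[0.0, 0.0, 0.0, -0.0036, -0.0006, 0.0, 0.0, 0.0, 0.0, -0.0024, -0.0004, 0.0, 0.0, 0.0, 0.0, -0.0014, -0.0002, 0.0, 0.0, 0.0, 0.0, -0.0006, -0.0001, 0.0, 0.0, 0.0, 0.0, 0.0, 0.0, 0.0, 0.0, 0.0, 0.0, 0.0005, 0.0001, 0.0, 0.0, 0.0, 0.0, 0.0007, 0.0001, 0.0, 0.0, 0.0, 0.0, 0.0009, 0.0001, 0.0]
```

>>> {"method": "jog_arm", "body": {"series": [0.0,0.0,0.0,-0.0038,-0.0006,0.0,0.0,0.0,0.0,-0.0026,-0.0004,0.0,0.0,0.0,0.0,-0.0014,-0.0002,0.0,0.0,0.0,0.0,-0.0007,-0.0001,0.0]}}

```text
time: 12.7
tcp_pos: [0.5126, -0.2508, 0.1438]
tcp_rot: [3.113, 0.258, 0.003]
ft_force: [-0.1, -0.4, -5.5]
opening: 0.0315
grip_force: 45.8
```

```bash
NR=4 python3 plan.py
```

```text
t=12.75 r=-24.1mm w=83 innov=-1.7 qd=-27.1 bias=-1.93mrad tilt cmd=-18.22 meas=-18.02 pit=0.38 yaw=0.1656 p=[ 0.5126 -0.2508  0.1438] cmd=[ 0.5127 -0.2513  0.144   0.165 ] F=[ 0.1 -0.2 -6.6] grip=46
pred r mm [-23.8 -11.1  -0.7   2.8   1.7  -1.1] a mrad [-18.8 -17.6 -15.4 -12.3  -8.8  -5.3  -2.5  -0. ]
[0.0, 0.0, 0.0, -0.0002, 0.0, 0.0, 0.0, 0.0, 0.0, 0.0004, 0.0001, 0.0, 0.0, 0.0, 0.0, 0.0007, 0.0001, 0.0, 0.0, 0.0, 0.0, 0.001, 0.0002, 0.0]
```

Now it tracks well.

>>> {"method": "jog_arm", "body": {"series": [0.0,0.0,0.0,-0.0002,0.0,0.0,0.0,0.0,0.0,0.0004,0.0001,0.0,0.0,0.0,0.0,0.0007,0.0001,0.0,0.0,0.0,0.0,0.001,0.0002,0.0]}}

```text
time: 13.15
tcp_pos: [0.5126, -0.2512, 0.1438]
tcp_rot: [3.119, 0.258, 0.002]
ft_force: [0.5, 0.3, -6.2]
opening: 0.0316
grip_force: 45.8
```

```bash
NR=4 DA=.0015 python3 plan.py
```

```text
t=13.20 r=-13.0mm w=83 innov=12.5 qd=47.9 bias=1.57mrad tilt cmd=-12.25 meas=-11.59 pit=0.22 yaw=0.1650 p=[ 0.5126 -0.2512  0.1438] cmd=[ 0.5127 -0.2513  0.144   0.165 ] F=[ 0.9  0.  -6.2] grip=46
pred r mm [13.2 22.5 16.9  6.6 -0.8 -2.3] a mrad [-2.2  5.7 11.  14.5 16.  16.  15.4 14.1]
[0.0, 0.0, 0.0, 0.0032, 0.0005, 0.0, 0.0, 0.0, 0.0, 0.0025, 0.0004, 0.0, 0.0, 0.0, 0.0, 0.0017, 0.0003, 0.0, 0.0, 0.0, 0.0, 0.0011, 0.0002, 0.0]
```

```bash
cat > fit.py <<'E'
import json,numpy as np
from scipy.optimize import least_squares
h=[v for v in json.load(open("st.json"))["hist"] if v[0]<13.19]
print([(round(a,2),round(b*1e3,1)) for a,b in h])
T=[10.45,11.35,12.20,12.25,12.70,13.15]; R=np.array([-29.1,-9.4,-3.2,-5.6,-24.1,-13.0])
t0=np.array([v[0] for v in h]);a0=np.array([v[1] for v in h])*1e3
def sim(p,lag,comp=0):
    v,b,G=p[:3];r=R[0];out=[];dt=.005;t=T[0];i=0
    while t<13.151:
        if i<6 and t>=T[i]-1e-6: out.append(r);i+=1
        a=np.interp(t-lag,np.r_[t0+.1],a0); v+=G*(b-a+(p[3]*r if len(p)>3 else 0))*dt; r+=v*dt; t+=dt
    return np.array(out[:6])
for lag in(0,.05,.1):
  for p0,bd in(((0,0,6.5),None),((0,0,6.5,0),None)):
    f=least_squares(lambda p:(sim(p,lag)-R)[1:]/[1,1,1,1,1],p0);print(lag,f.x.round(3),f.fun.round(1))
  f=least_squares(lambda p:(sim([p[0],p[1],6.5],lag)-R)[1:],(0,0));print("G6.5",lag,f.x.round(3),f.fun.round(1))
E
python3 fit.py
```

```text
[(-1, 0.0), (9.6, -0.0), (9.7, -0.0), (9.8, -0.0), (9.9, -0.0), (10.0, -0.0), (10.1, -0.0), (10.2, -0.0), (10.3, -0.0), (10.5, -6.9), (10.6, -10.7), (10.7, -11.9), (10.8, -11.3), (10.9, -9.4), (11.0, -7.2), (11.1, -4.7), (11.2, -1.9), (11.4, 6.0), (11.5, 11.0), (11.6, 13.8), (11.7, 14.8), (11.8, 14.5), (11.9, 13.2), (12.0, 11.0), (12.1, 8.8), (12.3, -3.5), (12.4, -11.6), (12.5, -16.0), (12.6, -18.2), (12.75, -18.8), (12.85, -17.6), (12.95, -15.4), (13.05, -12.3)]
0 [-12.056  -0.556   9.98 ] [-0.6  0.3  0.3  0.  -0.2]
0 [-4.644  0.65  10.931  0.117] [-0. -0.  0. -0.  0.]
G6.5 0 [ 2.036 -1.532] [-0.9 -1.3 -0.5  4.4 -2.2]
0.05 [-11.619  -0.491   9.507] [-4.2  1.4  1.8  1.6 -2. ]
0.05 [49.684  7.643 23.73   0.75 ] [-1.6  0.3  0.8  0.6 -0.1]
G6.5 0.05 [ 1.025 -1.376] [-3.4 -0.4  0.6  5.1 -3.3]
0.1 [-4.059 -0.865  7.564] [-6.4  1.1  2.2  4.9 -4.1]
0.1 [61.574  9.489 25.154  0.857] [-4.   0.5  1.4  2.  -0.4]
G6.5 0.1 [ 0.5   -1.259] [-5.7  0.4  1.6  6.  -4.4]
```

```bash
sed -i 's/^G=6.5/G=10.0/' plan.py; python3 undo.py 4 .059 -.0006; NR=4 DA=.0025 python3 plan.py
```

```text
t=13.25 r=-10.1mm w=83 innov=0.4 qd=66.1 bias=-0.59mrad tilt cmd=-12.25 meas=-11.60 pit=0.29 yaw=0.1647 p=[ 0.5126 -0.2514  0.1438] cmd=[ 0.5127 -0.2513  0.144   0.165 ] F=[-0.5 -0.9 -6.4] grip=46
pred r mm [20.4 18.3  5.1 -1.8 -1.6  1.4] a mrad [ 1.9 11.  15.7 17.3 15.7 12.9  9.4  5.7]
[0.0, 0.0, 0.0, 0.0044, 0.0007, 0.0, 0.0, 0.0, 0.0, 0.0029, 0.0005, 0.0, 0.0, 0.0, 0.0, 0.0015, 0.0002, 0.0, 0.0, 0.0, 0.0, 0.0005, 0.0001, 0.0]
```

>>> {"method": "jog_arm", "body": {"series": [0.0,0.0,0.0,0.0044,0.0007,0.0,0.0,0.0,0.0,0.0029,0.0005,0.0,0.0,0.0,0.0,0.0015,0.0002,0.0,0.0,0.0,0.0,0.0005,0.0001,0.0]}}

```text
time: 13.65
tcp_pos: [0.5125, -0.2515, 0.1437]
tcp_rot: [-3.114, -0.257, 0.002]
ft_force: [-0.6, -0.6, -6.3]
opening: 0.0318
grip_force: 45.8
```

```bash
NR=4 DA=.0015 python3 plan.py
```

```text
t=13.70 r=14.9mm w=83 innov=-5.3 qd=28.8 bias=-1.14mrad tilt cmd=17.28 meas=17.95 pit=0.47 yaw=0.1645 p=[ 0.5125 -0.2515  0.1437] cmd=[ 0.5127 -0.2513  0.144   0.165 ] F=[ 0.  -1.1 -6.6] grip=46
pred r mm [11.9  1.5 -3.2 -2.4  0.2  2.3] a mrad [12.9  8.8  5.   1.9 -0.3 -2.2 -3.5 -4.4]
[0.0, 0.0, 0.0, -0.0014, -0.0002, 0.0, 0.0, 0.0, 0.0, -0.0013, -0.0002, 0.0, 0.0, 0.0, 0.0, -0.0012, -0.0002, 0.0, 0.0, 0.0, 0.0, -0.001, -0.0002, 0.0]
```

Run:
```python
from h import *
d=shot("wrist","w5.png"); s=sense(); print(s["time"])
a=cv2.imread("pics/w3.png",0).astype(float); b=cv2.imread("pics/w5.png",0).astype(float)
def ed(g,v,lo,hi):
    l=np.abs(np.diff(cv2.GaussianBlur(g,(3,3),0)[v,lo:hi])); return [int(lo+i) for i in np.argsort(-l)[:3]]
for v in(80,120,160,210,240):print(v,"L",ed(a,v,0,110),ed(b,v,0,110),"R",ed(a,v,460,559),ed(b,v,460,559))
# local shifts by phase correlation of patches on left/right walls & rim
for n,(y0,y1,x0,x1) in dict(L=(60,260,5,60),R=(60,260,495,550),TL=(30,70,60,260),TR=(30,70,400,540),DL=(170,210,60,230),DR=(170,210,330,500)).items():
    print(n,np.round(cv2.phaseCorrelate(a[y0:y1,x0:x1].copy(),b[y0:y1,x0:x1].copy(),cv2.createHanningWindow((x1-x0,y1-y0),cv2.CV_64F)),2).tolist() if 0 else cv2.phaseCorrelate(np.ascontiguousarray(a[y0:y1,x0:x1]),np.ascontiguousarray(b[y0:y1,x0:x1])))
```

```text
13.75
80 L [7, 8, 6] [5, 66, 6] R [551, 512, 550] [514, 554, 553]
120 L [6, 7, 15] [4, 5, 13] R [552, 551, 544] [461, 554, 460]
160 L [15, 24, 78] [13, 22, 14] R [543, 544, 542] [546, 545, 547]
210 L [26, 34, 25] [24, 32, 33] R [533, 532, 534] [535, 536, 534]
240 L [32, 40, 33] [31, 30, 39] R [527, 526, 484] [529, 528, 530]
L ((-0.9754868876010647, -0.6999283724831571), 0.9390947126174634)
R ((0.8431952795377029, -0.31732887764135853), 0.5281414789113061)
TL ((-55.422416491152916, -0.30384494275065066), 0.13658312267353478)
TR ((0.6224599280213141, -0.9599199449370914), 0.3847025880024414)
DL ((0.18781591342275306, -1.766142780722621), 0.5524548902963928)
DR ((0.3439153494266094, 9.048496434854808), 0.44177548819657314)
```

```bash
cat > fit2.py <<'E'
import json,numpy as np
from scipy.optimize import least_squares
h=[v for v in json.load(open("st.json"))["hist"] if v[0]<13.69]
T=[10.45,11.35,12.20,12.25,12.70,13.15,13.20,13.65]; R=np.array([-29.1,-9.4,-3.2,-5.6,-24.1,-13.0,-10.1,14.9])
t0=np.array([v[0] for v in h]);a0=np.array([v[1] for v in h])*1e3
kt=[];ka=[]; last=0
for t,a in h[1:]: kt+=[t,t+.1-1e-4]; ka+=[last,a]; last=a
def sim(v,b,G,c,k,lag,r0=-29.1):
    q=r0;out=[];dt=.005;t=T[0];i=0
    while t<13.66:
        a=np.interp(t-lag,kt,ka); r=q-c*a
        if i<8 and t>=T[i]-1e-6: out.append(r);i+=1
        v+=G*(b-a+k*r)*dt; q+=v*dt; t+=dt
    return np.array(out[:8])
def go(n,f,p0):
    s=least_squares(lambda p:f(p)-R,p0);print(n,s.x.round(3),s.fun.round(1))
for lag in(0,.03,.06):
  go(f"G lag{lag}",lambda p:sim(p[0],p[1],p[2],.029,0,lag,p[3]),(0,0,6.5,-29))
  go(f"c lag{lag}",lambda p:sim(p[0],p[1],6.5,p[2],0,lag,p[3]),(0,0,.03,-29))
  go(f"Gc lag{lag}",lambda p:sim(p[0],p[1],p[2],p[3],0,lag,p[4]),(0,0,6.5,.03,-29))
  go(f"Gk lag{lag}",lambda p:sim(p[0],p[1],p[2],.029,p[3],lag,p[4]),(0,0,6.5,0,-29))
E
python3 fit2.py
```

```text
G lag0 [ -10.145   -0.    9400.362  -28.413] [ 0.7 -2.1  0.7  1.   1.  -0.8 -0.9  0.3]
c lag0 [ 1.13310e+01 -3.20000e-01 -8.10215e+02 -2.58910e+01] [ 3.2 -8.6  1.1  3.9  3.7  0.2 -2.4 -1.1]
Gc lag0 [  -17.146    -0.    12356.329   288.211   -29.108] [-0.  -0.   0.1 -0.3  0.7 -0.8 -0.   0.3]
Gk lag0 [ 33.247  13.513  15.375   1.007 -21.796] [  7.3  -4.3 -10.1  -7.7  11.3   3.4   1.3  -1. ]
G lag0.03 [ -10.661   -0.    9076.542  -27.708] [ 1.4 -4.   1.2  1.7  2.2 -1.3 -1.5  0.4]
c lag0.03 [ 1.07480e+01 -2.52000e-01 -8.05495e+02 -2.57960e+01] [ 3.3 -8.9  1.4  3.6  4.2 -0.3 -2.2 -1.1]
Gc lag0.03 [  -28.923    -0.    16633.323   735.316   -29.117] [-0.   0.   0.2 -0.6  1.5 -1.3 -0.3  0.5]
Gk lag0.03 [ 33.247  13.509  15.377   1.006 -21.796] [  7.3  -4.3 -10.1  -7.7  11.3   3.4   1.3  -1.1]
G lag0.06 [ -11.072   -0.    8709.319  -27.002] [ 2.1 -5.9  1.4  2.2  3.5 -1.5 -2.   0.2]
c lag0.06 [ 1.00610e+01 -1.75000e-01 -7.90497e+02 -2.56160e+01] [ 3.5 -9.3  1.5  3.4  4.9 -0.7 -2.  -1.2]
Gc lag0.06 [  -47.638    -0.    23538.529  1441.661   -29.109] [-0.  -0.   0.1 -0.9  2.5 -1.7 -0.8  0.9]
Gk lag0.06 [ 33.246  13.507  15.377   1.006 -21.796] [  7.3  -4.3 -10.1  -7.7  11.3   3.4   1.3  -1.1]
```

Run:
```python
exec(open('fit2.py').read().split("def go")[0])
from scipy.optimize import least_squares
for lag in(-.1,-.08,-.06,-.04,-.02,0):
  f=lambda p:sim(p[0],p[1]*1e-3,p[2]*1e3,p[2]*1e3/9810*43,0,lag,p[3])
  s=least_squares(lambda p:f(p)-R,(0,0,6.5,-29));print(lag,s.x.round(2),s.fun.round(1))
```

```text
-0.1 [ -7.32  -0.81  10.06 -30.49] [-1.2  4.6 -3.  -3.1 -0.7  2.8  2.8 -2.2]
-0.08 [ -8.64  -0.75  10.17 -30.2 ] [-1.   3.5 -2.  -2.2 -0.7  1.8  2.  -1.4]
-0.06 [ -9.6   -0.68  10.2  -29.83] [-0.7  2.4 -1.2 -1.4 -0.6  1.   1.2 -0.7]
-0.04 [-10.24  -0.62  10.15 -29.43] [-0.3  1.  -0.5 -0.6 -0.2  0.3  0.5 -0.2]
-0.02 [-10.77  -0.55  10.03 -28.99] [ 0.1 -0.4  0.1  0.2  0.3 -0.3 -0.2  0.1]
0 [-11.21  -0.47   9.85 -28.52] [ 0.6 -1.8  0.6  0.8  1.  -0.8 -0.8  0.4]
```

>>> {"method": "jog_arm", "body": {"series": [0.0,0.0,0.0,-0.0017,-0.0003,0.0,0.0,0.0,0.0,-0.0016,-0.0003,0.0,0.0,0.0,0.0,-0.0013,-0.0002,0.0,0.0,0.0,0.0,-0.0011,-0.0002,0.0,0.0,0.0,0.0,-0.0008,-0.0001,0.0]}}

```text
time: 14.3
tcp_pos: [0.5126, -0.2509, 0.1438]
tcp_rot: [3.127, 0.259, 0.001]
ft_force: [1.0, 0.5, -6.0]
opening: 0.032
grip_force: 45.8
```

```bash
NR=6 python3 plan.py
```

```text
t=14.35 r=8.1mm w=83 innov=0.8 qd=-25.2 bias=-0.50mrad tilt cmd=-3.14 meas=-3.11 pit=0.38 yaw=0.1655 p=[ 0.5126 -0.2509  0.1438] cmd=[ 0.5127 -0.2513  0.144   0.165 ] F=[-0.1 -0.2 -5. ] grip=46
pred r mm [ 0.5 -1.5 -0.5  0.2  0.3 -0.2] a mrad [-3.8 -3.8 -4.1 -3.8 -3.5 -3.1 -2.5 -1.9]
[0.0, 0.0, 0.0, -0.0002, 0.0, 0.0, 0.0, 0.0, 0.0, 0.0, 0.0, 0.0, 0.0, 0.0, 0.0, -0.0001, 0.0, 0.0, 0.0, 0.0, 0.0, 0.0001, 0.0, 0.0, 0.0, 0.0, 0.0, 0.0001, 0.0, 0.0, 0.0, 0.0, 0.0, 0.0001, 0.0, 0.0]
```

>>> {"method": "jog_arm", "body": {"series": [0.0,0.0,0.0,-0.0002,0.0,0.0,0.0,0.0,0.0,0.0,0.0,0.0,0.0,0.0,0.0,-0.0001,0.0,0.0,0.0,0.0,0.0,0.0001,0.0,0.0,0.0,0.0,0.0,0.0001,0.0,0.0,0.0,0.0,0.0,0.0001,0.0,0.0]}}

```text
time: 14.95
tcp_pos: [0.5125, -0.2511, 0.1437]
tcp_rot: [3.128, 0.259, 0.001]
ft_force: [0.5, -0.3, -6.0]
opening: 0.0312
grip_force: 45.8
```

```bash
NR=6 python3 plan.py .580 .203 .144 -.1365 9.6
```

```text
t=15.00 r=1.4mm w=83 innov=2.9 qd=1.1 bias=-0.10mrad tilt cmd=-3.14 meas=-2.81 pit=0.38 yaw=0.1651 p=[ 0.5125 -0.2511  0.1437] cmd=[ 0.5127 -0.2513  0.144   0.165 ] F=[ 0.3 -0.2 -6.3] grip=46
pred r mm [ 3.1  2.7  1.1 -0.4  0.1  1.1] a mrad [-1.3 -0.   0.6  0.6  0.6  0.3 -0.3 -0.9]
[0.0, 0.0, 0.0, 0.0006, 0.0001, 0.0, 0.0, 0.001, 0.0, 0.0004, 0.0001, 0.0, 0.0, 0.002, 0.0, 0.0002, 0.0, 0.0, 0.001, 0.003, 0.0, 0.0, 0.0, -0.0001, 0.001, 0.006, 0.0, 0.0, 0.0, 0.0, 0.001, 0.008, 0.0, -0.0001, 0.0, -0.0001]
```

>>> {"method": "jog_arm", "body": {"series": [0.0,0.0,0.0,0.0006,0.0001,0.0,0.0,0.001,0.0,0.0004,0.0001,0.0,0.0,0.002,0.0,0.0002,0.0,0.0,0.001,0.003,0.0,0.0,0.0,-0.0001,0.001,0.006,0.0,0.0,0.0,0.0,0.001,0.008,0.0,-0.0001,0.0,-0.0001]}}

```text
time: 15.6
tcp_pos: [0.5127, -0.2501, 0.1438]
tcp_rot: [-3.131, -0.258, -0.001]
ft_force: [-0.0, -0.2, -7.0]
opening: 0.0316
grip_force: 45.8
```

```bash
NR=8 python3 plan.py
```

```text
t=15.65 r=2.1mm w=82 innov=-0.6 qd=1.4 bias=-0.18mrad tilt cmd=0.31 meas=0.62 pit=0.38 yaw=0.1645 p=[ 0.5127 -0.2501  0.1438] cmd=[ 0.5129 -0.2503  0.144   0.1644] F=[ 1.  -0.  -6.2] grip=46
pred r mm [ 0.5 -0.1 -0.4  1.2  0.6  1.6] a mrad [-0.6 -1.6 -2.2 -2.5 -2.8 -3.1 -3.1 -3.1]
[0.002, 0.011, 0.0, -0.0003, 0.0, -0.0001, 0.002, 0.015, 0.0, -0.0003, 0.0, -0.0002, 0.003, 0.019, 0.0, -0.0002, 0.0, -0.0002, 0.003, 0.022, 0.0, -0.0001, 0.0, -0.0002, 0.004, 0.027, 0.0, -0.0001, 0.0, -0.0003, 0.005, 0.032, 0.0, -0.0001, 0.0, -0.0003, 0.005, 0.036, 0.0, 0.0, 0.0, -0.0004, 0.006, 0.042, 0.0, 0.0, 0.0, -0.0005]
```

>>> {"method": "jog_arm", "body": {"series": [0.002,0.011,0.0,-0.0003,0.0,-0.0001,0.002,0.015,0.0,-0.0003,0.0,-0.0002,0.003,0.019,0.0,-0.0002,0.0,-0.0002,0.003,0.022,0.0,-0.0001,0.0,-0.0002,0.004,0.027,0.0,-0.0001,0.0,-0.0003,0.005,0.032,0.0,-0.0001,0.0,-0.0003,0.005,0.036,0.0,0.0,0.0,-0.0004,0.006,0.042,0.0,0.0,0.0,-0.0005]}}

```text
time: 16.45
tcp_pos: [0.5143, -0.2398, 0.1438]
tcp_rot: [3.129, 0.247, 0.0]
ft_force: [-0.9, 0.4, -6.7]
opening: 0.0314
grip_force: 45.8
```

```bash
NR=8 python3 plan.py
```

```text
t=16.50 r=-0.8mm w=82 innov=0.7 qd=18.7 bias=-0.10mrad tilt cmd=-3.14 meas=-2.80 pit=-0.12 yaw=0.1574 p=[ 0.5143 -0.2398  0.1438] cmd=[ 0.5144 -0.2401  0.144   0.1575] F=[ 0.   0.8 -6.3] grip=46
pred r mm [ 0.5  1.2 -0.2  0.9 -0.6  0.7] a mrad [-2.5 -2.2 -1.9 -1.9 -1.9 -1.9 -2.2 -2.2]
[0.007, 0.046, 0.0, 0.0002, 0.0, -0.0005, 0.008, 0.052, 0.0, 0.0001, 0.0, -0.0005, 0.008, 0.058, 0.0, 0.0001, 0.0, -0.0006, 0.01, 0.063, 0.0, 0.0, 0.0, -0.0007, 0.01, 0.069, 0.0, 0.0, 0.0, -0.0007, 0.011, 0.074, 0.0, 0.0, 0.0, -0.0008, 0.012, 0.08, 0.0, -0.0001, 0.0, -0.0008, 0.012, 0.086, 0.0, 0.0, 0.0, -0.0009]
```

>>> {"method": "jog_arm", "body": {"series": [0.007,0.046,0.0,0.0002,0.0,-0.0005,0.008,0.052,0.0,0.0001,0.0,-0.0005,0.008,0.058,0.0,0.0001,0.0,-0.0006,0.01,0.063,0.0,0.0,0.0,-0.0007,0.01,0.069,0.0,0.0,0.0,-0.0007,0.011,0.074,0.0,0.0,0.0,-0.0008,0.012,0.08,0.0,-0.0001,0.0,-0.0008,0.012,0.086,0.0,0.0,0.0,-0.0009]}}

```text
time: 17.3
tcp_pos: [0.5182, -0.2131, 0.1438]
tcp_rot: [3.132, 0.22, 0.0]
ft_force: [-0.2, -0.2, -6.4]
opening: 0.0317
grip_force: 45.8
```

```bash
NR=8 python3 plan.py
```

```text
t=17.35 r=-1.5mm w=83 innov=0.2 qd=36.8 bias=-0.08mrad tilt cmd=-2.20 meas=-1.83 pit=-0.00 yaw=0.1402 p=[ 0.5182 -0.2131  0.1438] cmd=[ 0.5183 -0.2137  0.144   0.1402] F=[ 0.6  1.6 -7.1] grip=46
pred r mm [-0.4  0.9 -0.4  1.6 -0.2  1.3] a mrad [-2.5 -2.5 -2.5 -2.5 -2.5 -2.5 -2.5 -2.2]
[0.014, 0.091, 0.0, -0.0001, 0.0, -0.001, 0.014, 0.098, 0.0, 0.0, 0.0, -0.001, 0.016, 0.102, 0.0, 0.0, 0.0, -0.0011, 0.016, 0.108, 0.0, 0.0, 0.0, -0.0012, 0.016, 0.114, 0.0, 0.0, 0.0, -0.0012, 0.018, 0.118, 0.0, 0.0, 0.0, -0.0012, 0.018, 0.124, 0.0, 0.0, 0.0, -0.0013, 0.019, 0.128, 0.0, 0.0001, 0.0, -0.0014]
```

>>> {"method": "jog_arm", "body": {"series": [0.014,0.091,0.0,-0.0001,0.0,-0.001,0.014,0.098,0.0,0.0,0.0,-0.001,0.016,0.102,0.0,0.0,0.0,-0.0011,0.016,0.108,0.0,0.0,0.0,-0.0012,0.016,0.114,0.0,0.0,0.0,-0.0012,0.018,0.118,0.0,0.0,0.0,-0.0012,0.018,0.124,0.0,0.0,0.0,-0.0013,0.019,0.128,0.0,0.0001,0.0,-0.0014]}}

```text
time: 18.15
tcp_pos: [0.5248, -0.1687, 0.1438]
tcp_rot: [3.135, 0.173, 0.0]
ft_force: [-0.1, 0.7, -6.3]
opening: 0.0315
grip_force: 45.8
```

```bash
NR=8 python3 plan.py
```

```text
t=18.20 r=-2.9mm w=83 innov=0.1 qd=57.2 bias=-0.07mrad tilt cmd=-2.20 meas=-1.78 pit=0.01 yaw=0.1105 p=[ 0.5248 -0.1687  0.1438] cmd=[ 0.5248 -0.1695  0.144   0.1107] F=[ 0.1  2.1 -6.9] grip=46
pred r mm [-0.5  1.4 -0.3  1.8 -0.2  1.4] a mrad [-2.2 -1.9 -1.9 -1.9 -1.6 -1.6 -1.6 -1.3]
[0.02, 0.134, 0.0, 0.0, 0.0, -0.0014, 0.02, 0.138, 0.0, 0.0001, 0.0, -0.0014, 0.022, 0.142, 0.0, 0.0, 0.0, -0.0015, 0.021, 0.147, 0.0, 0.0, 0.0, -0.0016, 0.023, 0.15, 0.0, 0.0001, 0.0, -0.0016, 0.022, 0.154, 0.0, 0.0, 0.0, -0.0016, 0.024, 0.158, 0.0, 0.0, 0.0, -0.0017, 0.024, 0.161, 0.0, 0.0001, 0.0, -0.0017]
```

>>> {"method": "jog_arm", "body": {"series": [0.02,0.134,0.0,0.0,0.0,-0.0014,0.02,0.138,0.0,0.0001,0.0,-0.0014,0.022,0.142,0.0,0.0,0.0,-0.0015,0.021,0.147,0.0,0.0,0.0,-0.0016,0.023,0.15,0.0,0.0001,0.0,-0.0016,0.022,0.154,0.0,0.0,0.0,-0.0016,0.024,0.158,0.0,0.0,0.0,-0.0017,0.024,0.161,0.0,0.0001,0.0,-0.0017]}}

```text
time: 19.0
tcp_pos: [0.5336, -0.1094, 0.1438]
tcp_rot: [3.138, 0.112, 0.0]
ft_force: [0.2, 0.6, -6.7]
opening: 0.0319
grip_force: 45.8
```

```bash
NR=8 python3 plan.py
```

```text
t=19.05 r=-2.5mm w=83 innov=1.0 qd=73.5 bias=0.04mrad tilt cmd=-1.26 meas=-0.87 pit=0.14 yaw=0.0712 p=[ 0.5336 -0.1094  0.1438] cmd=[ 0.5336 -0.1103  0.144   0.0714] F=[ 0.4  1.3 -6.5] grip=46
pred r mm [0.8 2.6 0.4 2.5 1.  2.9] a mrad [-0.9 -0.6 -0.3 -0.3 -0.3 -0.3 -0.3 -0.3]
[0.024, 0.164, 0.0, 0.0001, 0.0, -0.0017, 0.025, 0.166, 0.0, 0.0001, 0.0, -0.0018, 0.025, 0.169, 0.0, 0.0001, 0.0, -0.0018, 0.025, 0.171, 0.0, 0.0, 0.0, -0.0018, 0.025, 0.173, 0.0, 0.0, 0.0, -0.0018, 0.026, 0.174, 0.0, 0.0, 0.0, -0.0018, 0.026, 0.176, 0.0, 0.0, 0.0, -0.0019, 0.026, 0.176, 0.0, 0.0, 0.0, -0.0018]
```

>>> {"method": "jog_arm", "body": {"series": [0.024,0.164,0.0,0.0001,0.0,-0.0017,0.025,0.166,0.0,0.0001,0.0,-0.0018,0.025,0.169,0.0,0.0001,0.0,-0.0018,0.025,0.171,0.0,0.0,0.0,-0.0018,0.025,0.173,0.0,0.0,0.0,-0.0018,0.026,0.174,0.0,0.0,0.0,-0.0018,0.026,0.176,0.0,0.0,0.0,-0.0019,0.026,0.176,0.0,0.0,0.0,-0.0018]}}

```text
time: 19.85
tcp_pos: [0.5437, -0.0409, 0.1438]
tcp_rot: [3.141, 0.041, 0.0]
ft_force: [-1.2, -0.5, -7.1]
opening: 0.0312
grip_force: 45.8
```

```bash
NR=8 python3 plan.py
```

```text
t=19.90 r=-2.0mm w=83 innov=0.6 qd=79.2 bias=0.10mrad tilt cmd=-0.31 meas=0.06 pit=0.15 yaw=0.0259 p=[ 0.5437 -0.0409  0.1438] cmd=[ 0.5437 -0.0419  0.144   0.0262] F=[ 1.1  2.9 -6.5] grip=46
pred r mm [ 0.8  2.2 -0.1  1.7  0.2  1.4] a mrad [0.  0.3 0.6 0.6 0.6 0.6 0.6 0.6]
[0.027, 0.177, 0.0, 0.0001, 0.0, -0.0019, 0.026, 0.178, 0.0, 0.0001, 0.0, -0.0019, 0.026, 0.177, 0.0, 0.0001, 0.0, -0.0019, 0.026, 0.177, 0.0, 0.0, 0.0, -0.0018, 0.027, 0.177, 0.0, 0.0, 0.0, -0.0019, 0.026, 0.175, 0.0, 0.0, 0.0, -0.0019, 0.025, 0.175, 0.0, 0.0, 0.0, -0.0018, 0.026, 0.173, 0.0, 0.0, 0.0, -0.0018]
```

>>> {"method": "jog_arm", "body": {"series": [0.027,0.177,0.0,0.0001,0.0,-0.0019,0.026,0.178,0.0,0.0001,0.0,-0.0019,0.026,0.177,0.0,0.0001,0.0,-0.0019,0.026,0.177,0.0,0.0,0.0,-0.0018,0.027,0.177,0.0,0.0,0.0,-0.0019,0.026,0.175,0.0,0.0,0.0,-0.0019,0.025,0.175,0.0,0.0,0.0,-0.0018,0.026,0.173,0.0,0.0,0.0,-0.0018]}}

```text
time: 20.7
tcp_pos: [0.5541, 0.0295, 0.1438]
tcp_rot: [-3.141, 0.033, -0.0]
ft_force: [0.6, -1.2, -6.4]
opening: 0.0315
grip_force: 45.9
```

```bash
NR=8 python3 plan.py
```

```text
t=20.75 r=-2.0mm w=83 innov=0.7 qd=77.7 bias=0.18mrad tilt cmd=0.63 meas=0.96 pit=0.07 yaw=-0.0209 p=[0.5541 0.0295 0.1438] cmd=[ 0.5542  0.0286  0.144  -0.0206] F=[ 0.9  3.3 -6.5] grip=46
pred r mm [ 0.9  2.1 -0.1  0.9 -0.3  0.3] a mrad [0.9 1.3 1.6 1.6 1.9 1.9 1.9 1.9]
[0.025, 0.171, 0.0, 0.0001, 0.0, -0.0018, 0.025, 0.168, 0.0, 0.0001, 0.0, -0.0018, 0.025, 0.167, 0.0, 0.0001, 0.0, -0.0018, 0.024, 0.164, 0.0, 0.0, 0.0, -0.0017, 0.024, 0.161, 0.0, 0.0001, 0.0, -0.0017, 0.023, 0.157, 0.0, 0.0, 0.0, -0.0017, 0.023, 0.154, 0.0, 0.0, 0.0, -0.0016, 0.023, 0.151, 0.0, 0.0, 0.0, -0.0016]
```

>>> {"method": "jog_arm", "body": {"series": [0.025,0.171,0.0,0.0001,0.0,-0.0018,0.025,0.168,0.0,0.0001,0.0,-0.0018,0.025,0.167,0.0,0.0001,0.0,-0.0018,0.024,0.164,0.0,0.0,0.0,-0.0017,0.024,0.161,0.0,0.0001,0.0,-0.0017,0.023,0.157,0.0,0.0,0.0,-0.0017,0.023,0.154,0.0,0.0,0.0,-0.0016,0.023,0.151,0.0,0.0,0.0,-0.0016]}}

```text
time: 21.55
tcp_pos: [0.5637, 0.0941, 0.1437]
tcp_rot: [-3.138, 0.1, -0.0]
ft_force: [0.3, 0.4, -7.3]
opening: 0.0315
grip_force: 45.9
```

```bash
NR=8 python3 plan.py
```

```text
t=21.60 r=-1.7mm w=82 innov=0.3 qd=67.0 bias=0.22mrad tilt cmd=1.88 meas=2.20 pit=-0.01 yaw=-0.0640 p=[0.5637 0.0941 0.1437] cmd=[ 0.5638  0.0932  0.144  -0.0637] F=[ 0.4  1.7 -6.6] grip=46
pred r mm [ 0.3  1.2 -0.2  0.8  0.3  0.8] a mrad [1.9 2.2 2.2 2.2 2.2 2.2 2.2 2.2]
[0.021, 0.146, 0.0, 0.0, 0.0, -0.0015, 0.021, 0.143, 0.0, 0.0001, 0.0, -0.0015, 0.021, 0.138, 0.0, 0.0, 0.0, -0.0015, 0.02, 0.133, 0.0, 0.0, 0.0, -0.0014, 0.019, 0.129, 0.0, 0.0, 0.0, -0.0014, 0.018, 0.124, 0.0, 0.0, 0.0, -0.0013, 0.018, 0.118, 0.0, 0.0, 0.0, -0.0012, 0.016, 0.114, 0.0, 0.0, 0.0, -0.0012]
```

>>> {"method": "jog_arm", "body": {"series": [0.021,0.146,0.0,0.0,0.0,-0.0015,0.021,0.143,0.0,0.0001,0.0,-0.0015,0.021,0.138,0.0,0.0,0.0,-0.0015,0.02,0.133,0.0,0.0,0.0,-0.0014,0.019,0.129,0.0,0.0,0.0,-0.0014,0.018,0.124,0.0,0.0,0.0,-0.0013,0.018,0.118,0.0,0.0,0.0,-0.0012,0.016,0.114,0.0,0.0,0.0,-0.0012]}}

```text
time: 22.4
tcp_pos: [0.5714, 0.1461, 0.1437]
tcp_rot: [-3.136, 0.154, -0.0]
ft_force: [-0.1, -0.1, -5.7]
opening: 0.0316
grip_force: 45.9
```

```bash
NR=8 python3 plan.py
```

```text
t=22.45 r=-1.0mm w=83 innov=0.8 qd=52.0 bias=0.30mrad tilt cmd=2.20 meas=2.50 pit=-0.01 yaw=-0.0984 p=[0.5714 0.1461 0.1437] cmd=[ 0.5715  0.1455  0.144  -0.0982] F=[ 0.2  1.7 -5.5] grip=46
pred r mm [1.2 1.5 0.3 0.5 0.6 0.6] a mrad [2.8 3.1 3.1 3.1 3.1 3.1 2.8 2.8]
[0.016, 0.108, 0.0, 0.0002, 0.0, -0.0012, 0.016, 0.102, 0.0, 0.0001, 0.0, -0.001, 0.014, 0.097, 0.0, 0.0, 0.0, -0.0011, 0.013, 0.092, 0.0, 0.0, 0.0, -0.0009, 0.013, 0.085, 0.0, 0.0, 0.0, -0.0009, 0.012, 0.081, 0.0, 0.0, 0.0, -0.0009, 0.011, 0.074, 0.0, -0.0001, 0.0, -0.0008, 0.01, 0.069, 0.0, 0.0, 0.0, -0.0007]
```

>>> {"method": "jog_arm", "body": {"series": [0.016,0.108,0.0,0.0002,0.0,-0.0012,0.016,0.102,0.0,0.0001,0.0,-0.001,0.014,0.097,0.0,0.0,0.0,-0.0011,0.013,0.092,0.0,0.0,0.0,-0.0009,0.013,0.085,0.0,0.0,0.0,-0.0009,0.012,0.081,0.0,0.0,0.0,-0.0009,0.011,0.074,0.0,-0.0001,0.0,-0.0008,0.01,0.069,0.0,0.0,0.0,-0.0007]}}

```text
time: 23.25
tcp_pos: [0.5766, 0.1814, 0.1438]
tcp_rot: [-3.133, 0.191, -0.0]
ft_force: [-0.8, 0.2, -6.7]
opening: 0.0316
grip_force: 45.9
```

```bash
NR=8 python3 plan.py
```

```text
t=23.30 r=0.4mm w=83 innov=0.6 qd=30.5 bias=0.37mrad tilt cmd=2.83 meas=3.18 pit=0.00 yaw=-0.1219 p=[0.5766 0.1814 0.1438] cmd=[ 0.5767  0.1809  0.144  -0.1218] F=[ 0.3  0.4 -7.5] grip=46
pred r mm [ 1.2  0.6 -0.2 -0.3 -0.3 -0.7] a mrad [3.1 3.1 3.1 2.8 2.8 2.5 2.2 2.2]
[0.01, 0.063, 0.0, 0.0001, 0.0, -0.0007, 0.008, 0.057, 0.0, 0.0, 0.0, -0.0006, 0.008, 0.052, 0.0, 0.0, 0.0, -0.0005, 0.007, 0.047, 0.0, -0.0001, 0.0, -0.0005, 0.006, 0.041, 0.0, 0.0, 0.0, -0.0005, 0.005, 0.037, 0.0, -0.0001, 0.0, -0.0003, 0.005, 0.031, 0.0, -0.0001, 0.0, -0.0004, 0.004, 0.027, 0.0, 0.0, 0.0, -0.0003]
```

>>> {"method": "jog_arm", "body": {"series": [0.01,0.063,0.0,0.0001,0.0,-0.0007,0.008,0.057,0.0,0.0,0.0,-0.0006,0.008,0.052,0.0,0.0,0.0,-0.0005,0.007,0.047,0.0,-0.0001,0.0,-0.0005,0.006,0.041,0.0,0.0,0.0,-0.0005,0.005,0.037,0.0,-0.0001,0.0,-0.0003,0.005,0.031,0.0,-0.0001,0.0,-0.0004,0.004,0.027,0.0,0.0,0.0,-0.0003]}}

```text
time: 24.1
tcp_pos: [0.5792, 0.1989, 0.1437]
tcp_rot: [-3.133, 0.21, -0.0]
ft_force: [1.0, -0.5, -6.6]
opening: 0.0314
grip_force: 45.9
```

```bash
NR=8 python3 plan.py
```

```text
t=24.15 r=0.4mm w=83 innov=0.2 qd=10.4 bias=0.39mrad tilt cmd=2.20 meas=2.50 pit=0.06 yaw=-0.1337 p=[0.5792 0.1989 0.1437] cmd=[ 0.5794  0.1986  0.144  -0.1337] F=[-0.6  0.8 -6.7] grip=46
pred r mm [ 0.4  0.1 -0.1 -0.4 -0.6 -0.6] a mrad [2.2 1.9 1.6 1.6 1.3 1.3 0.9 0.9]
[0.003, 0.023, 0.0, 0.0, 0.0, -0.0002, 0.003, 0.019, 0.0, -0.0001, 0.0, -0.0002, 0.002, 0.014, 0.0, -0.0001, 0.0, -0.0001, 0.002, 0.012, 0.0, 0.0, 0.0, -0.0002, 0.001, 0.008, 0.0, -0.0001, 0.0, -0.0001, 0.001, 0.006, 0.0, 0.0, 0.0, 0.0, 0.0, 0.003, 0.0, -0.0001, 0.0, -0.0001, 0.001, 0.002, 0.0, 0.0, 0.0, 0.0]
```

>>> {"method": "jog_arm", "body": {"series": [0.003,0.023,0.0,0.0,0.0,-0.0002,0.003,0.019,0.0,-0.0001,0.0,-0.0002,0.002,0.014,0.0,-0.0001,0.0,-0.0001,0.002,0.012,0.0,0.0,0.0,-0.0002,0.001,0.008,0.0,-0.0001,0.0,-0.0001,0.001,0.006,0.0,0.0,0.0,0.0,0.0,0.003,0.0,-0.0001,0.0,-0.0001,0.001,0.002,0.0,0.0,0.0,0.0]}}

```text
time: 24.95
tcp_pos: [0.5799, 0.2031, 0.1438]
tcp_rot: [-3.133, 0.214, -0.001]
ft_force: [-0.2, 0.1, -6.0]
opening: 0.0316
grip_force: 45.9
```

```bash
NR=8 python3 plan.py .580 .203 .1065 -.1365 2.4
python3 - <<'E'
from h import *
d=shot("side","s2.png"); e=shot("scene","c2.png")
a=d["image"][100:230,190:350];b=e["image"][110:240,310:470]
cv2.imwrite("pics/m2.png",cv2.cvtColor(cv2.resize(np.hstack([a,b]),(800,325),interpolation=cv2.INTER_CUBIC),cv2.COLOR_RGB2BGR))
E
```

```text
t=25.00 r=-0.0mm w=83 innov=-0.3 qd=0.2 bias=0.36mrad tilt cmd=0.94 meas=1.32 pit=0.29 yaw=-0.1365 p=[0.5799 0.2031 0.1438] cmd=[ 0.58    0.203   0.144  -0.1366] F=[ 0.5 -0.2 -5.9] grip=46
pred r mm [-0.1 -0.3 -0.4 -0.5 -0.4 -0.3] a mrad [0.6 0.3 0.3 0.3 0.3 0.3 0.3 0.3]
[0.0, 0.0, -0.001, -0.0001, 0.0, 0.0, 0.0, 0.0, -0.003, -0.0001, 0.0, 0.0, 0.0, 0.0, -0.008, 0.0, 0.0, 0.0, 0.0, 0.0, -0.015, 0.0, 0.0, 0.0, 0.0, 0.0, -0.021, 0.0, 0.0, 0.0, 0.0, 0.0, -0.03, 0.0, 0.0, 0.0, 0.0, 0.0, -0.036, 0.0, 0.0, 0.0, 0.0, 0.0, -0.043, 0.0, 0.0, 0.0]
```

View pics/m2.png

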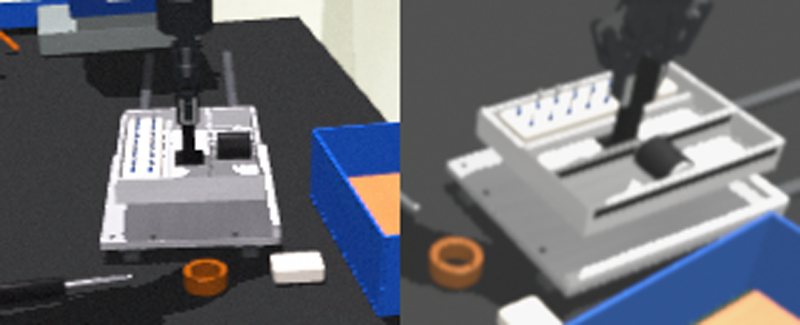

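The tray hangs square over the plate with the roller in the middle of its lane. Next I'll lower it.

>>> {"method": "jog_arm", "body": {"series": [0.0,0.0,-0.001,-0.0001,0.0,0.0,0.0,0.0,-0.003,-0.0001,0.0,0.0,0.0,0.0,-0.008,0.0,0.0,0.0,0.0,0.0,-0.015,0.0,0.0,0.0,0.0,0.0,-0.021,0.0,0.0,0.0,0.0,0.0,-0.03,0.0,0.0,0.0,0.0,0.0,-0.036,0.0,0.0,0.0,0.0,0.0,-0.043,0.0,0.0,0.0]}}

```text
time: 25.9
tcp_pos: [0.5799, 0.2032, 0.1357]
tcp_rot: [-3.134, 0.214, -0.001]
ft_force: [-0.7, -0.0, -6.7]
opening: 0.0318
grip_force: 45.9
```

```bash
NR=8 python3 plan.py
```

```text
t=25.95 r=-0.8mm w=82 innov=-0.4 qd=-0.8 bias=0.32mrad tilt cmd=0.31 meas=0.71 pit=0.38 yaw=-0.1365 p=[0.5799 0.2032 0.1357] cmd=[ 0.58    0.203   0.1362 -0.1366] F=[-0.1  0.5 -7.2] grip=46
pred r mm [-0.7 -0.3  0.1  0.6  1.   1.4] a mrad [ 0.  -0.  -0.  -0.   0.   0.   0.3  0.3]
[0.0, 0.0, -0.05, -0.0001, 0.0, 0.0, 0.0, 0.0, -0.053, 0.0, 0.0, 0.0, 0.0, 0.0, -0.057, 0.0, 0.0, 0.0, 0.0, 0.0, -0.058, 0.0, 0.0, 0.0, 0.0, 0.0, -0.059, 0.0, 0.0, 0.0, 0.0, 0.0, -0.056, 0.0, 0.0, 0.0, 0.0, 0.001, -0.054, 0.0001, 0.0, 0.0, 0.0, 0.0, -0.049, 0.0, 0.0, 0.0]
```

>>> {"method": "jog_arm", "body": {"series": [0.0,0.0,-0.05,-0.0001,0.0,0.0,0.0,0.0,-0.053,0.0,0.0,0.0,0.0,0.0,-0.057,0.0,0.0,0.0,0.0,0.0,-0.058,0.0,0.0,0.0,0.0,0.0,-0.059,0.0,0.0,0.0,0.0,0.0,-0.056,0.0,0.0,0.0,0.0,0.001,-0.054,0.0001,0.0,0.0,0.0,0.0,-0.049,0.0,0.0,0.0]}}

```text
time: 26.75
tcp_pos: [0.5799, 0.2032, 0.1139]
tcp_rot: [-3.134, 0.214, -0.0]
ft_force: [0.7, -0.7, -5.7]
opening: 0.0315
grip_force: 45.9
```

```bash
NR=8 python3 plan.py
```

```text
t=26.80 r=-1.0mm w=83 innov=-0.4 qd=0.4 bias=0.28mrad tilt cmd=0.31 meas=0.67 pit=0.29 yaw=-0.1365 p=[0.5799 0.2032 0.1139] cmd=[ 0.58    0.203   0.1144 -0.1366] F=[-0.4  0.2 -7.1] grip=46
pred r mm [-0.7 -0.6 -0.6 -0.6 -0.7 -0.9] a mrad [0.3 0.3 0.3 0.3 0.3 0.3 0.3 0.3]
[0.0, 0.0, -0.043, 0.0, 0.0, 0.0, 0.0, 0.0, -0.037, 0.0, 0.0, 0.0, 0.0, 0.0, -0.029, 0.0, 0.0, 0.0, 0.0, 0.0, -0.022, 0.0, 0.0, 0.0, 0.0, 0.0, -0.014, 0.0, 0.0, 0.0, 0.0, 0.0, -0.009, 0.0, 0.0, 0.0, 0.0, 0.0, -0.003, 0.0, 0.0, 0.0, 0.0, 0.0, 0.0, 0.0, 0.0, 0.0]
```

Steady, and only 1 mm off centre. I'll finish the descent to about 7 mm above the plate, then hold there.

>>> {"method": "jog_arm", "body": {"series": [0.0,0.0,-0.043,0.0,0.0,0.0,0.0,0.0,-0.037,0.0,0.0,0.0,0.0,0.0,-0.029,0.0,0.0,0.0,0.0,0.0,-0.022,0.0,0.0,0.0,0.0,0.0,-0.014,0.0,0.0,0.0,0.0,0.0,-0.009,0.0,0.0,0.0,0.0,0.0,-0.003,0.0,0.0,0.0,0.0,0.0,0.0,0.0,0.0,0.0]}}

```text
time: 27.6
tcp_pos: [0.5799, 0.2032, 0.1063]
tcp_rot: [-3.134, 0.214, -0.001]
ft_force: [0.1, 0.3, -6.7]
opening: 0.0315
grip_force: 45.9
```

```bash
NR=8 python3 plan.py
```

```text
t=27.65 r=-1.5mm w=83 innov=-0.7 qd=-1.1 bias=0.20mrad tilt cmd=0.31 meas=0.72 pit=0.40 yaw=-0.1365 p=[0.5799 0.2032 0.1063] cmd=[ 0.58    0.203   0.1065 -0.1366] F=[-0.1 -0.5 -6.8] grip=46
pred r mm [-1.6 -1.1 -0.6 -0.6 -0.8 -1.2] a mrad [-0.  -0.3 -0.3 -0.3 -0.3 -0.   0.   0.3]
[0.0, 0.0, 0.0, -0.0001, 0.0, 0.0, 0.0, 0.0, 0.0, -0.0001, 0.0, 0.0, 0.0, 0.0, 0.0, 0.0, 0.0, 0.0, 0.0, 0.0, 0.0, 0.0, 0.0, 0.0, 0.0, 0.0, 0.0, 0.0, 0.0, 0.0, 0.0, 0.0, 0.0, 0.0001, 0.0, 0.0, 0.0, 0.0, 0.0, 0.0, 0.0, 0.0, 0.0, 0.0, 0.0, 0.0001, 0.0, 0.0]
```

>>> {"method": "jog_arm", "body": {"series": [0.0,0.0,0.0,-0.0001,0.0,0.0,0.0,0.0,0.0,-0.0001,0.0,0.0,0.0,0.0,0.0,0.0,0.0,0.0,0.0,0.0,0.0,0.0,0.0,0.0,0.0,0.0,0.0,0.0,0.0,0.0,0.0,0.0,0.0,0.0001,0.0,0.0,0.0,0.0,0.0,0.0,0.0,0.0,0.0,0.0,0.0,0.0001,0.0,0.0]}}

```text
time: 28.45
tcp_pos: [0.5799, 0.2032, 0.1063]
tcp_rot: [-3.134, 0.214, -0.001]
ft_force: [0.2, -1.2, -7.1]
opening: 0.0316
grip_force: 45.9
```

```bash
NR=8 python3 plan.py
```

```text
t=28.50 r=-1.3mm w=82 innov=0.0 qd=1.5 bias=0.21mrad tilt cmd=0.31 meas=0.68 pit=0.32 yaw=-0.1365 p=[0.5799 0.2032 0.1063] cmd=[ 0.58    0.203   0.1065 -0.1366] F=[-0.1 -0.2 -7.1] grip=46
pred r mm [-0.5 -0.2 -0.1 -0.1 -0.4 -0.9] a mrad [0.3 0.3 0.3 0.3 0.3 0.3 0.3 0.3]
[0.0, 0.0, 0.0, 0.0, 0.0, 0.0, 0.0, 0.0, 0.0, 0.0, 0.0, 0.0, 0.0, 0.0, 0.0, 0.0, 0.0, 0.0, 0.0, 0.0, 0.0, 0.0, 0.0, 0.0, 0.0, 0.0, 0.0, 0.0, 0.0, 0.0, 0.0, 0.0, 0.0, 0.0, 0.0, 0.0, 0.0, 0.0, 0.0, 0.0, 0.0, 0.0, 0.0, 0.0, 0.0, 0.0, 0.0, 0.0]
```

>>> {"method": "jog_arm", "body": {"series": [0.0,0.0,0.0,0.0,0.0,0.0,0.0,0.0,0.0,0.0,0.0,0.0,0.0,0.0,0.0,0.0,0.0,0.0,0.0,0.0,0.0,0.0,0.0,0.0,0.0,0.0,0.0,0.0,0.0,0.0,0.0,0.0,0.0,0.0,0.0,0.0,0.0,0.0,0.0,0.0,0.0,0.0,0.0,0.0,0.0,0.0,0.0,0.0]}}

```text
time: 29.3
tcp_pos: [0.5799, 0.2032, 0.1062]
tcp_rot: [-3.134, 0.214, -0.0]
ft_force: [-0.3, -0.5, -5.8]
opening: 0.0315
grip_force: 45.9
```

```bash
NR=8 python3 plan.py
```

```text
t=29.35 r=-1.5mm w=83 innov=-1.1 qd=-1.4 bias=0.08mrad tilt cmd=0.31 meas=0.63 pit=0.29 yaw=-0.1365 p=[0.5799 0.2032 0.1062] cmd=[ 0.58    0.203   0.1065 -0.1366] F=[ 0.2  0.1 -5.8] grip=46
pred r mm [-1.6 -0.9 -0.1  0.3  0.3  0.2] a mrad [-0.3 -0.6 -0.6 -0.6 -0.6 -0.3 -0.   0. ]
[0.0, 0.0, 0.0, -0.0002, 0.0, 0.0, 0.0, 0.0, 0.0, -0.0001, 0.0, 0.0, 0.0, 0.0, 0.0, 0.0, 0.0, 0.0, 0.0, 0.0, 0.0, 0.0, 0.0, 0.0, 0.0, 0.0, 0.0, 0.0, 0.0, 0.0, 0.0, 0.0, 0.0, 0.0001, 0.0, 0.0, 0.0, 0.0, 0.0, 0.0001, 0.0, 0.0, 0.0, 0.0, 0.0, 0.0, 0.0, 0.0]
```

>>> {"method": "jog_arm", "body": {"series": [0,0,0,0,0,0,0,0,0,0,0,0,0,0,0,0,0,0,0,0,0,0,0,0,0,0,0,0,0,0,0,0,0,0,0,0,0,0,0,0,0,0,0,0,0,0,0,0]}}

```text
time: 30.15
tcp_pos: [0.5799, 0.2032, 0.1063]
tcp_rot: [-3.134, 0.214, -0.001]
ft_force: [-1.0, 0.5, -6.3]
opening: 0.0315
grip_force: 45.9
```

>>> {"method": "jog_arm", "body": {"series": [0,0,0,0,0,0,0,0,0,0,0,0,0,0,-0.006,0,0,0,0,0,-0.016,0,0,0,0,0,-0.022,0,0,0,0,0,-0.022,0,0,0,0,0,-0.022,0,0,0,0,0,-0.016,0,0,0]}}

```text
time: 30.95
tcp_pos: [0.5798, 0.2032, 0.1009]
tcp_rot: [-3.134, 0.214, -0.0]
ft_force: [0.2, 0.3, -6.6]
opening: 0.0315
grip_force: 45.9
```

Run:
```python
from est import *
s,r,v,rs,ws,al,b=run(3); print(s["time"],s["tcp_pos"].round(4),s["ft_force"].round(1),rs.round(4),ws,al+.00048)
```

```text
31.1 [0.5798 0.2032 0.101 ] [ 0.  -0.8 -6.7] [-0.0015 -0.0015 -0.0015] [np.int64(83), np.int64(83), np.int64(83)] 0.0005767695377248074
```

>>> {"method": "jog_arm", "body": {"series": [0,0,-0.008,0,0,0,0,0,-0.01,0,0,0,0,0,-0.008,0,0,0,0,0,-0.006,0,0,0,0,0,-0.004,0,0,0,0,0,-0.004,0,0,0,0,0,0,0,0,0]}}

```text
time: 31.8
tcp_pos: [0.5798, 0.2032, 0.099]
tcp_rot: [-3.134, 0.214, -0.0]
ft_force: [0.1, 0.1, -6.7]
opening: 0.0316
grip_force: 45.9
```

Run:
```python
from est import *
s,r,v,rs,ws,al,b=run(2); print(s["time"],s["tcp_pos"].round(4),s["ft_force"].round(1),s["wrist_torque"].round(2),rs.round(4),al+.00048)
```

```text
31.9 [0.5799 0.2032 0.0991] [ 0.2  0.  -6.7] [0.04 0.01 0.  ] [-0.0015 -0.0015] 0.000654854343074558
```

>>> {"method": "jog_arm", "body": {"series": [0,0,-0.004,0,0,0,0,0,-0.004,0,0,0,0,0,-0.004,0,0,0,0,0,-0.004,0,0,0,0,0,0,0,0,0]}}

```text
time: 32.4
tcp_pos: [0.5799, 0.2032, 0.0989]
tcp_rot: [-3.134, 0.214, -0.001]
ft_force: [-2.8, 0.1, 3.8]
opening: 0.0318
grip_force: 47.0
```

Run:
```python
from est import *
s,r,v,rs,ws,al,b=run(2); print(s["time"],s["tcp_pos"].round(4),s["ft_force"].round(1),s["wrist_torque"].round(2),rs.round(4),al+.00048)
```

```text
32.5 [0.5799 0.2032 0.0989] [-2.3 -0.4  3.3] [-0.28  0.65 -0.04] [-0.0017 -0.0017] 0.0009471771205417081
```

>>> {"method": "jog_arm", "body": {"series": [0,0,0,0,0,0,0,0,0,0,0,0,0,0,0,0,0,0,0,0,0,0,0,0,0,0,0,0,0,0,0,0,0,0,0,0,0,0,0,0,0,0,0,0,0,0,0,0], "gripper": 85}}

```text
time: 33.3
tcp_pos: [0.5799, 0.2032, 0.0983]
tcp_rot: [-3.134, 0.214, -0.0]
ft_force: [-0.1, -0.3, 0.5]
opening: 0.0852
grip_force: 0.0
```

>>> {"method": "jog_arm", "body": {"series": [0,0,0.05,0,0,0,0,0,0.2,0,0,0,0,0,0.4,0,0,0,0,0,0.5,0,0,0,0,0,0.6,0,0,0,0,0,0.5,0,0,0,0,0,0.2,0,0,0,0,0,0,0,0,0]}}

```text
time: 34.1
tcp_pos: [0.5808, 0.2035, 0.2226]
tcp_rot: [-3.132, 0.214, -0.006]
ft_force: [0.3, 0.4, -1.1]
opening: 0.0851
grip_force: 0.0
```

>>> {"method": "jog_arm", "body": {"series": [0,0,0.5,0,0,0,0,0,0.5,0,0,0,0,0,0.3,0,0,0,0,0,0,0,0,0,0,0,0,0,0,0,0,0,0,0,0,0]}}

```text
time: 34.7
tcp_pos: [0.5788, 0.2029, 0.2838]
tcp_rot: [3.133, -0.214, -0.005]
ft_force: [-1.0, 0.8, -0.5]
opening: 0.0851
grip_force: 0.0
```

Run:
```python
from h import *
d=shot("wrist","w6.png"); s=sense(); print(s["time"],s["tcp_pos"].round(4),s["ft_force"].round(1))
a=-.1365;R=np.array([[np.cos(a),-np.sin(a)],[np.sin(a),np.cos(a)]]);t=np.array([.58,.203])
im=cv2.cvtColor(d["image"],cv2.COLOR_RGB2BGR)
Q=[proj(d,np.r_[t+R@p,.066]) for p in [(-.1,-.125),(-.1,.125),(.1,.125),(.1,-.125)]]
cv2.polylines(im,[np.int32(np.round(Q))],True,(0,0,255),1)
q=proj(d,np.r_[t+R@[.064,0],.0565]); cv2.circle(im,tuple(map(int,np.round(q))),3,(0,255,0),-1); cv2.imwrite("pics/w6b.png",im); print(q)
```

```text
34.75 [0.5789 0.203  0.284 ] [-0.2 -0.5  0.9]
[281.20526619 101.63615524]
```

View pics/w6b.png

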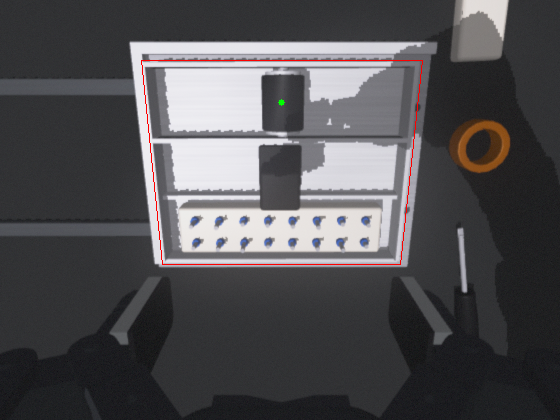

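The tray sits inside the fence, matching the red expected outline. The roller is centred at (283,102) against the expected (281,102), so I'm handing in.

```bash
python3 -c "
from rig import job_done
print(job_done())"
```

```text
the job is handed in; nothing more can be done
None
```

The tray is on the shuttle plate inside the fence and square with it, the roller is at rest about 1.5 mm from the middle of its lane, the gripper is clear, and the job was handed in at about 35 s.

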